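# Clamp a sample vial in the thumbwheel vice

### The arm

A 6-joint arm with a two-finger parallel gripper is mounted at the origin on a cart in front of the work surface, level with it; the furniture and walls round the work are solid. World frame = base frame: x ahead of the robot, y to its left, z up, the work surface at z = 0. Lengths are in m, angles in degrees, forces in N, time in s.
With the tool pointing down it reaches from about 0.4 to 0.825 m from the base axis. Payload 7 kg.
Tool frame: the origin (TCP) lies between the finger pads; the fingertips stand 11 mm ahead of it and the grasp point (between the pads) lies 8 mm behind it; z points along the fingers, y is the direction in which the jaws open and shut (so a half turn about z gives the same grasp; the last joint's range is limited). The gripper opens to 88 mm and grips with 3 to 60 N. Pads are 19 mm wide; open, the fingers measure 130 mm over their backs; the gripper's body (78 mm by 193 mm) begins 47 mm behind the grasp point.
Start: joints at [16.507, 20.546, 0.682, 0, -70.136, -16.507], TCP at [0.675, -0, 0.238] pointing down, gripper open.
Joint ranges: [-176.03, 176.03], [-82.01, 121.73], [-58.28, 71.71], [-173.87, 95.51], [-174.79, -0.11], [-173.66, 173.66]. Speed limits (degrees/s): [136.94, 136.94, 172.46, 180, 180, 180].

### API

Orientations are given as [roll, pitch, yaw] about the fixed x, y, z axes, in that order (R = Rz(yaw) Ry(pitch) Rx(roll)).
In Python, from plant import r gives the robot as it stands.
- The arm moves only by the shell command python3 -m inch 'ROWS' [OPENING] [FORCE]. ROWS is JSON, a list of rows, each an object of numbers: "x", "y", "z": the shift along the tool's x, y, z as a fraction of full scale; "yaw": the turn about the tool's z as a fraction of full scale. In form: [{"x": .., "y": .., "z": .., "yaw": ..}, ...]. A call has 1 to 5 rows; each row shifts and turns the pose as measured when the row begins, along the tool's axes as they then stand; what a row does not reach is not made up. Full scale, the value 1, is 0.025 m for a shift and 4 degrees for a turn. A row lasts 1/12 s, in which the tool goes at most 41.7 mm and 7.16 degrees, less where a joint would pass 70% of its speed; a pose out of reach is approached as far as the arm can. A call with a number of a shift or a turn outside -1 to 1 is refused whole. A call with a gripper value outside its range is refused whole. OPENING is the opening, from -1 (shut) to 1 (fully open), set as the call begins (- or left out, the last holds). The fingers move at their own pace and stop on an object; FORCE is the grip in N (left out, the last holds). Time passes only in rows, so rows that do not move let the fingers close. It gives the time, the measured TCP pose, the force and the opening at its end, in the units of the state.
- r.get_state(): the state, without advancing time (a new reading comes with each control period).
- r.capture(name): name is "scene" or "side" or "wrist"; returns (picture, depth): 384x512x3 uint8, red, green, blue; 384x512 float32, m along the optical axis (not along the pixel's ray), 0 where there is no reading.
- r.camera_info(name): a dict with "mtx" (3x3 intrinsics, pixels), "k1" (the pictures are not rectified: a ray, as slopes to the right and down, at radius r is drawn at 1 + k1 r^2 times it, then the intrinsics apply), "pose" (4x4, takes a point from camera to world coordinates). Camera axes: x right, y down, z forward; pixel columns grow to the right and rows downward; lengths in m; the calibration is good to about 2 mm. A picture is of the moment at which its call begins: read the wrist's pose just before it. camera_info takes no time and is no camera call; for the wrist camera it gives the pose at the moment of the call.
- r.close_job(): hands the job in, once; it reports no verdict.
The state is a dict: "time_s": time; "joints": joint angles; "qd": joint speeds; "joint_torque": joint torques, N m; "tcp_pos": TCP position; "eef_rot": TCP orientation; "contact_force": force on the tool from outside, world axes, zero at the start; "moment": the same for the moment, N m; "gripper_width": finger opening in m.
Only numpy, scipy, OpenCV 4.12 (cv2) and the standard library are available. Lean on these libraries where they do the work, as an engineer would, in place of code of your own. Each camera call takes 0.05 s, during which the arm holds its last target. There are 200 camera calls.

### The job

Take the sample vial that stands by itself on the right of the worktop and stand it upright on the floor of the small vial vice, between the jaw and the V. Then roll the vice's recessed thumbwheel with a fingertip until the jaw has pushed the vial home into the V and holds it snugly enough for its cap to be unscrewed with one hand, but gently enough not to crack the glass. Move the jaw only by its wheel, and do not lean hard on the vice.

Things in the scene. Friction and masses are not known exactly. Their poses are not given: they have to be found in the camera images.
- vial: Glass sample vial with a black screw cap, alone on the right front part of the worktop (the other vials stand at the back): 28 mm in diameter, 60 mm tall (glass up to 48 mm, above it the cap, 24 mm across), about 35 g. Origin at the centre of its underside, z up along it. Its glass cracks if the jaw presses it with more than 20 N.
- vial_vice: Low grey vice, 210 (x) by 66 mm (y), fixed to the worktop. Origin: centre of its underside; x points the way the jaw closes, from the wheel end (near the robot) to the V end. Base 10 mm thick, its top is the nest floor. Housing from x = -105 to -23 mm, top at z = 40 mm. Fixed 90 degree V, open towards -x, mouth 38 mm wide, x = 46 to 89 mm, top at z = 46 mm. The nest between is open above and sideways.
- seat (a point): Point on the nest floor, 10 mm above the worktop and 45 mm along x from the vice's origin (axes as the vice's), where the centre of the vial's underside is when the vial is home in the V. A vial set down up to 6 mm short of it (towards -x) and up to 4 mm to either side is pushed home by the jaw.
- wheel_top (a point): Highest point of the thumbwheel's rim, 62 mm from the vice's origin towards -x, 47 mm above the worktop (axes as the vice's). The rim stands only 7 mm out of a slot in the housing top, over a length of 32 mm along x. Pushing the top of the rim towards +x closes the jaw 0.27 mm per mm of rim travel, towards -x opens it; it stays where it is left. Pressing the vice with over 35 N harms it.
- wheel_axle (a point): Centre of the thumbwheel, a knurled steel disc 44 mm in diameter, 12 mm wide, axle level and along the vice's y. Rim force to turn it: about 3 N while the jaw runs free; once the vial is home an inner spring yields: each mm of rim travel adds 1.3 N of clamping and 0.35 N of rim force. Finger friction on it is about 1: press it with 6 to 12 N. When the finger lifts, 11.5 N of clamping at most is kept.
- jaw: Moving jaw: aluminium bar out of the housing with a rubber-faced head 32 mm wide, 26 mm high, its top 39 mm above the worktop. Origin: centre of its face, axes as the vice's. At first the face is 8 to 14 mm short of the near side of a vial at the seat (14 mm before the seat). It stops when it bears on the seated vial, though the wheel still turns on against the spring.
Mind the look-alikes: they are no part of the job. Leave any red or yellow look-alike of the vial alone.

How it is judged:
By the outcome, as a careful person would: the job done as asked, in the order asked, and still so for the second after the job is handed in, with the robot touching nothing.
It also fails if it takes over 64 s, if anything falls off the work surface, if the arm or the gripper's body presses on something with over 40 N, if the wrist force passes 120 N, or if a joint passes its speed limit or range.

## Working session

There is one attempt and no reset: what is moved stays moved. The work goes in short steps, Python scripts to look and compute and a shell command to move; the robot and the scene stay as the last step left them, time stands still between calls to the robot, and variables do not carry over. Pictures are saved under pics/ and viewed, about 8 in all and at most 12, crops included, and the job is handed in when it is done.

```bash
ls; mkdir -p pics
cat > h.py <<'E'
import numpy as np, cv2
from plant import r
def cap(name, fn):
    info=r.camera_info(name); img,d=r.capture(name)
    np.savez('pics/'+fn+'.npz',img=img,d=d,mtx=info['mtx'],k1=info['k1'],pose=info['pose'])
    cv2.imwrite('pics/'+fn+'.png',img[:,:,::-1]); return img,d,info
def load(fn):
    z=np.load('pics/'+fn+'.npz'); return z['img'],z['d'],dict(mtx=z['mtx'],k1=float(z['k1']),pose=z['pose'])
def rays(uv,info):
    K=np.array(info['mtx']); uv=np.asarray(uv,float).reshape(-1,1,2)
    return cv2.undistortPoints(uv,K,np.array([info['k1'],0,0,0.]))[:,0]
def world(uv,depth,info):
    n=rays(uv,info); P=np.c_[n,np.ones(len(n))]*np.asarray(depth).reshape(-1,1)
    T=np.array(info['pose']); return P@T[:3,:3].T+T[:3,3]
def cloud(fn):
    img,d,i=load(fn); v,u=np.mgrid[:384,:512]
    return world(np.c_[u.ravel(),v.ravel()],d.ravel(),i).reshape(384,512,3),img,d
def proj(P,info):
    T=np.linalg.inv(np.array(info['pose'])); p=np.atleast_2d(P)@T[:3,:3].T+T[:3,3]
    n=p[:,:2]/p[:,2:]; n=n*(1+info['k1']*(n**2).sum(1,keepdims=True)); K=np.array(info['mtx'])
    return n*[K[0,0],K[1,1]]+K[:2,2]
E
python3 - <<'E'
from h import *
a,_,i=cap('scene','scene0'); b,_,j=cap('side','side0')
print(r.get_state()); print(i,j)
cv2.imwrite('pics/both.png',cv2.resize(np.hstack([a,b])[:,:,::-1],(800,300)))
E
```

```text
pics
{'time_s': 0.1, 'joints': array([ 1.65061346e+01,  2.05860930e+01,  6.41406598e-01, -1.81984021e-02,
       -7.01346616e+01, -1.65062867e+01]), 'qd': array([-0.05662859, -0.14992579,  0.10119284,  0.02204561, -0.10502939,
        0.07926473]), 'joint_torque': array([-1.42273191e-03, -5.84165347e+01,  2.93752134e+01,  7.01551259e+00,
        1.01412315e-02, -6.66964229e-05]), 'tcp_pos': array([ 6.74604285e-01, -2.41191882e-05,  2.36746985e-01]), 'eef_rot': array([ 1.79919061e+02, -6.14275486e-03, -9.00063436e+01]), 'contact_force': array([-0.1259756 , -0.02426982, -1.29996525]), 'moment': array([ 0.02328214, -0.01376468, -0.00658201]), 'gripper_width': 0.08787079857774506}
{'mtx': array([[414.66772188,   0.        , 256.13146723],
       [  0.        , 414.66772188, 185.40871269],
       [  0.        ,   0.        ,   1.        ]]), 'k1': -0.020642176828034122, 'pose': array([[-0.89397534, -0.24864297,  0.37280659,  0.19681884],
       [-0.44797952,  0.47533954, -0.7572098 ,  0.49092338],
       [ 0.01106518, -0.8439366 , -0.53632879,  0.53160506],
       [ 0.        ,  0.        ,  0.        ,  1.        ]])} {'mtx': array([[402.98711577,   0.        , 256.57415201],
       [  0.        , 402.98711577, 188.94095127],
       [  0.        ,   0.        ,   1.        ]]), 'k1': -0.04999351992330276, 'pose': array([[-0.97063484, -0.14689929,  0.19049566,  0.37747028],
       [-0.23973888,  0.52543019, -0.8163629 ,  0.56322536],
       [ 0.01983096, -0.8380595 , -0.54521832,  0.55432392],
       [ 0.        ,  0.        ,  0.        ,  1.        ]])}
```

View pics/scene0.png

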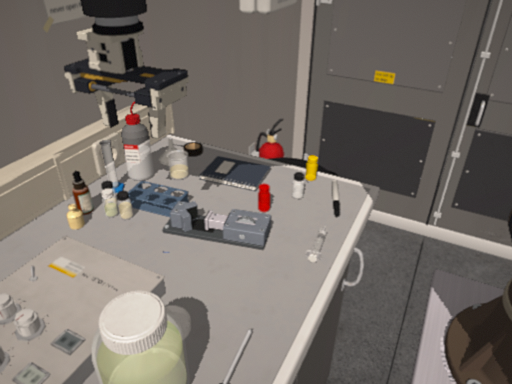

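The scene shows the vice at (218,226). The red (264,197), black-capped clear (298,186) and yellow (312,167) vials stand at the right front, and another object lies at (317,245). The clear one with the black cap fits the description, so I'll enlarge a crop to confirm and measure it.

Run:
```python
from h import *
img,d,i=load('scene0'); X,_,_=cloud('scene0')
for u,v in [(264,197),(298,180),(298,190),(312,167),(317,245),(240,228),(185,218),(210,225),(266,222)]:
    print((u,v),X[v,u].round(3))
c=img[140:270,150:350]; cv2.imwrite('pics/c1.png',cv2.resize(c,(800,520),interpolation=cv2.INTER_CUBIC)[:,:,::-1])
```

```text
(264, 197) [ 0.503 -0.169  0.041]
(298, 180) [ 0.458 -0.249  0.052]
(298, 190) [ 0.456 -0.248  0.027]
(312, 167) [ 0.455 -0.332  0.043]
(317, 245) [ 0.358 -0.1    0.018]
(240, 228) [ 0.497 -0.052  0.042]
(185, 218) [ 0.606 -0.029  0.043]
(210, 225) [ 0.565 -0.052  0.024]
(266, 222) [ 0.462 -0.093  0.041]
```

View pics/c1.png

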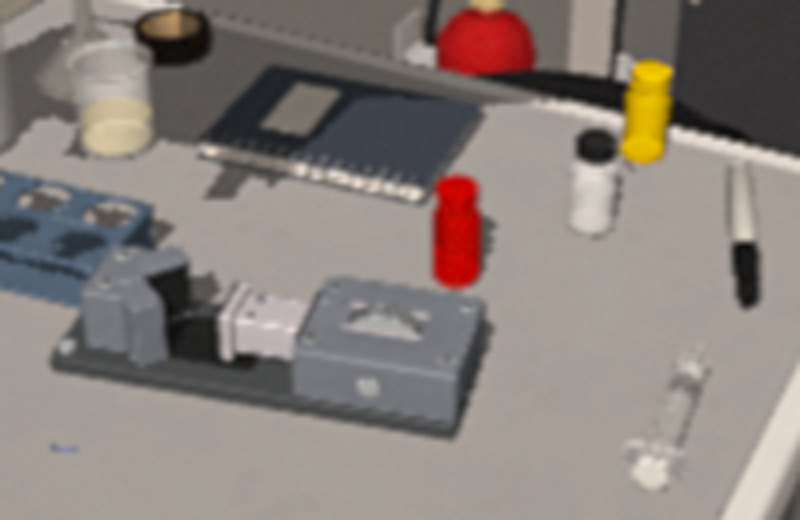

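The enlarged crop confirms it: the clear vial with the black cap is at crop (593,180), i.e. scene (298,186). The red (458,230) and yellow (648,110) ones are look-alikes. The wheel is at crop (385,320), the jaw at (240,315) and the V at (135,300).

Run:
```python
from h import *
from scipy.optimize import least_squares
for n in ['scene0','side0']:
    X,img,d=cloud(n); P=X[d>0]
    V=P[(abs(P[:,0]-.456)<.035)&(abs(P[:,1]+.252)<.035)&(P[:,2]>.012)&(P[:,2]<.044)]
    f=least_squares(lambda c:np.hypot(V[:,0]-c[0],V[:,1]-c[1])-.014,[.452,-.26],loss='soft_l1',f_scale=.001)
    C=P[(np.hypot(*(P[:,:2]-f.x).T)<.025)]
    print(n,'vial',f.x.round(4),len(V),'rms',np.sqrt((f.fun**2).mean()),'ztop',np.percentile(C[:,2],99.5))
    H=P[(P[:,2]>.0365)&(P[:,2]<.0435)&(P[:,0]>.42)&(P[:,0]<.59)&(P[:,1]>-.13)&(P[:,1]<.0)]
    print('housing',cv2.minAreaRect((H[:,:2]*1000).astype(np.float32)),len(H))
    A=P[(P[:,2]>.004)&(P[:,2]<.055)&(P[:,0]>.42)&(P[:,0]<.68)&(P[:,1]>-.13)&(P[:,1]<.03)]
    A=A[A[:,1]<.03]
    print('all',cv2.minAreaRect((A[:,:2]*1000).astype(np.float32)),len(A))
    # top view height map
    G=np.zeros((220,300,3),np.uint8)
    Q=P[(P[:,0]>.4)&(P[:,0]<.7)&(P[:,1]>-.15)&(P[:,1]<.07)&(P[:,2]<.08)]
    ix=((Q[:,0]-.4)*1000).astype(int).clip(0,299); iy=((.07-Q[:,1])*1000).astype(int).clip(0,219)
    o=np.argsort(Q[:,2]); h=(Q[:,2]*255/.07).clip(0,255).astype(np.uint8)
    G[iy[o],ix[o]]=cv2.applyColorMap(h[o].reshape(-1,1),cv2.COLORMAP_JET)[:,0]
    cv2.imwrite('pics/top_%s.png'%n,cv2.resize(G,(750,550),interpolation=cv2.INTER_NEAREST))
```

```text
scene0 vial [ 0.4609 -0.2602] 154 rms 0.0011127019501279438 ztop 0.06213109366175308
housing ((517.0072631835938, -74.55257415771484), (126.13468170166016, 67.36248779296875), 12.455194473266602) 1012
all ((564.7557373046875, -55.05119323730469), (132.7642822265625, 231.646728515625), 88.45137023925781) 3360
side0 vial [ 0.4627 -0.2601] 132 rms 0.0012967560656648755 ztop 0.06221505282604721
housing ((518.6011962890625, -74.9045181274414), (125.76075744628906, 69.15646362304688), 12.088323593139648) 917
all ((555.0743408203125, -63.56781005859375), (114.59197235107422, 251.05682373046875), 88.24030303955078) 3166
```

View pics/top_scene0.png

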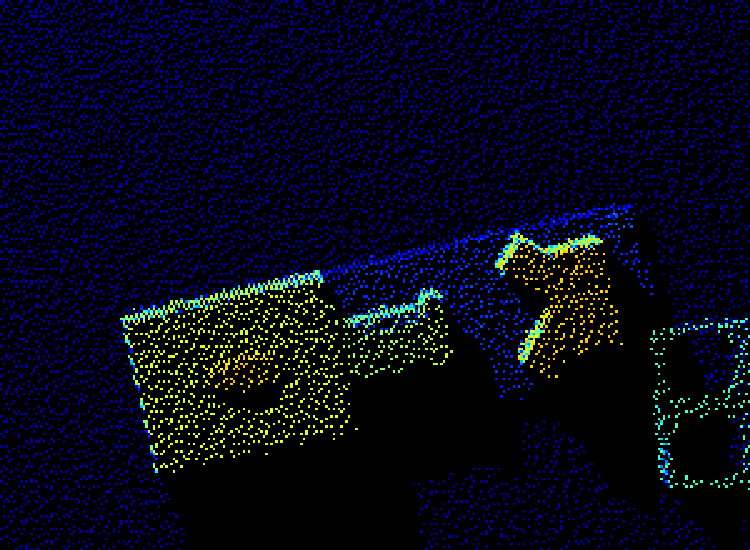

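The height map shows the vice from above: housing at left, jaw at (400,335), V at (560,300), yaw about 13°. Next I'll fit the housing rectangle.

Run:
```python
from h import *
for n in ['scene0','side0']:
    X,img,d=cloud(n); P=X[d>0]
    H=P[(P[:,2]>.038)&(P[:,2]<.0425)&(P[:,0]>.42)&(P[:,0]<.59)&(P[:,1]>-.13)&(P[:,1]<-.0)]
    a=np.radians(13); e=np.array([np.cos(a),np.sin(a)])
    c0=np.array([.495,-.08]); s=(H[:,:2]-c0)@e; H=H[s<.05]
    for it in range(3):
        rc=cv2.minAreaRect((H[:,:2]*1000).astype(np.float32)); 
    (cx,cy),(w,h),an=rc
    if w<h: an-=90; w,h=h,w
    print(n,rc,'yaw',an)
    a=np.radians(an); e=np.array([np.cos(a),np.sin(a)]); nn=np.array([-e[1],e[0]]); o=np.array([cx,cy])/1000+.064*e
    print('origin',o.round(4),'seat',(o+.045*e).round(4),'wheel',(o-.062*e).round(4))
    # wheel points and V check, in vice frame
    Q=P.copy(); q=np.c_[(Q[:,:2]-o)@e,(Q[:,:2]-o)@nn,Q[:,2]]*1000
    W=q[(abs(q[:,0]+62)<22)&(abs(q[:,1])<12)&(q[:,2]>43)&(q[:,2]<52)]; print('wheel',W.mean(0).round(1),W.min(0).round(1),W.max(0).round(1))
    V=q[(q[:,0]>30)&(q[:,0]<110)&(abs(q[:,1])<45)&(q[:,2]>43)&(q[:,2]<49)]; print('V',np.percentile(V,[1,99],axis=0).round(1))
    J=q[(q[:,0]>-20)&(q[:,0]<40)&(abs(q[:,1])<20)&(q[:,2]>30)&(q[:,2]<43)]; print('jaw',np.percentile(J,[1,99],axis=0).round(1))
```

```text
scene0 ((498.9898681640625, -78.53215026855469), (88.55889892578125, 67.36248779296875), 12.455195426940918) yaw 12.455195426940918
origin [ 0.5615 -0.0647] seat [ 0.6054 -0.055 ] wheel [ 0.5009 -0.0781]
wheel [-66.2   1.6  45.9] [-80.8  -9.8  43. ] [-46.3  11.8  49.9]
V [[ 43.3 -25.   43.2]
 [ 84.7  28.4  48.8]]
jaw [[-19.4 -13.5  30.6]
 [ 17.3  15.8  41.3]]
side0 ((498.4294128417969, -78.8026123046875), (84.69755554199219, 68.57706451416016), 10.141891479492188) yaw 10.141891479492188
origin [ 0.5614 -0.0675] seat [ 0.6057 -0.0596] wheel [ 0.5004 -0.0785]
wheel [-64.1   2.   45.8] [-81.7  -5.5  43.2] [-50.7   9.9  49.4]
V [[ 46.  -20.1  43.1]
 [ 87.1  33.5  48.8]]
jaw [[-19.5 -10.6  30.2]
 [ 18.7  18.6  41.1]]
```

Both cameras agree on the vial at (0.462, -0.260), top at 62 mm. The vice yaw is about 12.5° and the seat is near (0.603, -0.054). I'll turn the tool along the vice, then go above the vial.

```bash
python3 -m inch '[{"yaw":-0.8},{"yaw":-0.8},{"yaw":-0.8},{"yaw":-0.8},{}]' 1 15; python3 -m inch '[{"x":0.8,"y":0.6},{"x":0.8,"y":0.6},{"x":0.8,"y":0.6},{"x":0.8,"y":0.6},{"x":0.8,"y":0.6}]'; python3 -m inch '[{"x":0.8,"y":0.6},{"x":0.8,"y":0.6},{"x":0.8,"y":0.6},{}]'
```

```text
validation failed for argument at $[0]...
validation failed for argument at $[0]...
validation failed for argument at $[0]...
```

```bash
python3 -m inch '[{"x":0,"y":0,"z":0,"yaw":-0.8},{"x":0,"y":0,"z":0,"yaw":-0.8},{"x":0,"y":0,"z":0,"yaw":-0.8},{"x":0,"y":0,"z":0,"yaw":-0.8},{"x":0,"y":0,"z":0,"yaw":0}]' 1 15; python3 -m inch '[{"x":0.8,"y":0.6,"z":0,"yaw":0},{"x":0.8,"y":0.6,"z":0,"yaw":0},{"x":0.8,"y":0.6,"z":0,"yaw":0},{"x":0.8,"y":0.6,"z":0,"yaw":0},{"x":0.8,"y":0.6,"z":0,"yaw":0}]'
```

```text
time_s: 0.52
tcp_pos: [0.6732, -0.0001, 0.2338]
eef_rot: [179.6, 0.1, -76.7]
contact_force: [-0.7, 0.6, -0.3]
gripper_width: 0.0878
time_s: 0.93
tcp_pos: [0.6221, -0.1136, 0.231]
eef_rot: [179.4, 0.1, -76.8]
contact_force: [0.5, -0.6, -0.3]
gripper_width: 0.0875
```

```bash
python3 -m inch '[{"x":0.53,"y":0.94,"z":0.25,"yaw":0},{"x":0.53,"y":0.94,"z":0.25,"yaw":0},{"x":0.53,"y":0.94,"z":0.25,"yaw":0},{"x":0.53,"y":0.94,"z":0.25,"yaw":0},{"x":0.53,"y":0.94,"z":0.25,"yaw":0}]'; python3 -m inch '[{"x":0.53,"y":0.94,"z":0.25,"yaw":0},{"x":0.53,"y":0.94,"z":0.25,"yaw":0},{"x":0.53,"y":0.94,"z":0.25,"yaw":0},{"x":0,"y":0,"z":0,"yaw":0}]'
python3 - <<'E'
from h import *
img,d,i=cap('wrist','w1'); s=r.get_state(); print(s['tcp_pos'],s['eef_rot'])
X,_,_=cloud('w1'); P=X[d>0]
q=P[(np.hypot(P[:,0]-.462,P[:,1]+.26)<.03)&(P[:,2]>.055)&(P[:,2]<.068)]
print(len(q), cv2.minEnclosingCircle((q[:,:2]*1000).astype(np.float32)) if len(q) else '',q[:,2].mean() if len(q) else '')
E
```

```text
time_s: 1.35
tcp_pos: [0.5185, -0.2094, 0.1993]
eef_rot: [179.4, 0.1, -77.5]
contact_force: [0.2, 1.0, 0.6]
gripper_width: 0.0873
time_s: 1.68
tcp_pos: [0.4499, -0.2669, 0.1787]
eef_rot: [179.2, 0.2, -78.1]
contact_force: [-1.7, -0.5, 0.1]
gripper_width: 0.0879
[ 0.45153369 -0.26647999  0.17934012] [ 1.79283934e+02  1.51181034e-01 -7.81221177e+01]
381 ((462.6252746582031, -259.900146484375), 11.580177307128906) 0.05867488274476447
```

View pics/w1.png

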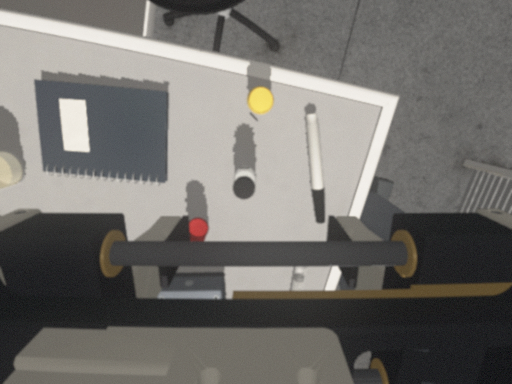

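The wrist view shows the vial cap at (244,186), measured at (0.4626, -0.2599). Red is at (198,228), yellow at (260,100) and a knife at (318,170), all clear of the finger line. Now descending.

```bash
python3 -m inch '[{"x":-0.06,"y":-0.17,"z":0.75,"yaw":0},{"x":-0.06,"y":-0.17,"z":0.75,"yaw":0},{"x":-0.06,"y":-0.15,"z":0.75,"yaw":0},{"x":0,"y":0,"z":0.75,"yaw":0},{"x":0,"y":0,"z":0,"yaw":0}]' 0.3 15
```

```text
time_s: 2.15
tcp_pos: [0.4655, -0.2598, 0.1043]
eef_rot: [179.7, -0.0, -78.6]
contact_force: [-0.3, 0.6, -0.8]
gripper_width: 0.0602
```

```bash
python3 -m inch '[{"x":-0.02,"y":0.05,"z":0.72,"yaw":-0.15},{"x":0,"y":0.05,"z":0.72,"yaw":-0.1},{"x":0,"y":0,"z":0.7,"yaw":0},{"x":0,"y":0,"z":0,"yaw":0}]'
```

```text
time_s: 2.48
tcp_pos: [0.4667, -0.2593, 0.0521]
eef_rot: [179.8, -0.2, -77.7]
contact_force: [-0.1, 0.7, -0.5]
gripper_width: 0.0566
```

```bash
python3 -m inch '[{"x":0,"y":0.17,"z":0.12,"yaw":0},{"x":0,"y":0,"z":0,"yaw":0}]'; python3 -m inch '[{"x":0,"y":0,"z":0,"yaw":0},{"x":0,"y":0,"z":0,"yaw":0},{"x":0,"y":0,"z":0,"yaw":0},{"x":0,"y":0,"z":0,"yaw":0},{"x":0,"y":0,"z":0,"yaw":0}]' -1 15
```

```text
time_s: 2.65
tcp_pos: [0.4636, -0.2601, 0.0504]
eef_rot: [179.8, -0.2, -77.6]
contact_force: [-0.1, 1.0, 0.4]
gripper_width: 0.0573
time_s: 3.07
tcp_pos: [0.4665, -0.2607, 0.0552]
eef_rot: [-179.8, -0.4, -77.6]
contact_force: [-0.7, 0.1, 1.1]
gripper_width: 0.0292
```

The arm crept up 5 mm while closing, so the grip on the glass is thin. I'll re-open, go lower and regrip.

```bash
python3 -m inch '[{"x":0,"y":0,"z":0,"yaw":0},{"x":0,"y":0.1,"z":0.1,"yaw":0},{"x":0,"y":0,"z":0.14,"yaw":0}]' -0.1 15;  python3 -m inch '[{"x":0,"y":0,"z":0,"yaw":0},{"x":0,"y":0,"z":0,"yaw":0}]' -1 15;  python3 -m inch '[{"x":0,"y":0,"z":0,"yaw":0}]'; python3 -m inch '[{"x":0,"y":0,"z":0,"yaw":0}]'
```

```text
time_s: 3.32
tcp_pos: [0.4647, -0.2615, 0.0502]
eef_rot: [-179.7, -0.4, -77.6]
contact_force: [-0.0, 0.2, 0.1]
gripper_width: 0.0386
time_s: 3.48
tcp_pos: [0.464, -0.2614, 0.0492]
eef_rot: [-179.8, -0.4, -77.7]
contact_force: [-0.5, -0.4, -0.2]
gripper_width: 0.0307
time_s: 3.57
tcp_pos: [0.4638, -0.2614, 0.0489]
eef_rot: [-179.8, -0.4, -77.7]
contact_force: [0.0, -0.1, 1.0]
gripper_width: 0.0255
time_s: 3.65
tcp_pos: [0.4639, -0.2615, 0.0489]
eef_rot: [-179.8, -0.4, -77.7]
contact_force: [-0.8, -0.2, 1.6]
gripper_width: 0.0255
```

```bash
python3 -m inch '[{"x":0,"y":0,"z":-0.4,"yaw":0},{"x":0,"y":0,"z":-0.8,"yaw":0},{"x":0,"y":0,"z":-0.8,"yaw":0},{"x":0,"y":0,"z":0,"yaw":0}]'
python3 - <<'E'
from h import *
img,d,i=cap('scene','s1'); s=r.get_state(); t=s['tcp_pos']; print(t,s['eef_rot'],s['gripper_width'],s['contact_force'])
u,v=proj(t,i)[0].astype(int); print(u,v)
c=img[max(0,v-70):v+70,u-90:u+90]; cv2.imwrite('pics/c2.png',cv2.resize(c,None,fx=4,fy=4,interpolation=cv2.INTER_CUBIC)[:,:,::-1])
E
```

```text
time_s: 3.98
tcp_pos: [0.4625, -0.2611, 0.1011]
eef_rot: [180.0, -0.3, -77.7]
contact_force: [0.5, 0.1, -0.2]
gripper_width: 0.0259
[ 0.46188451 -0.26080174  0.0996602 ] [179.92064208  -0.25997181 -77.68192081] 0.025517966331359592 [-0.04070534  0.41667471 -1.05811089]
299 158
```

View pics/c2.png

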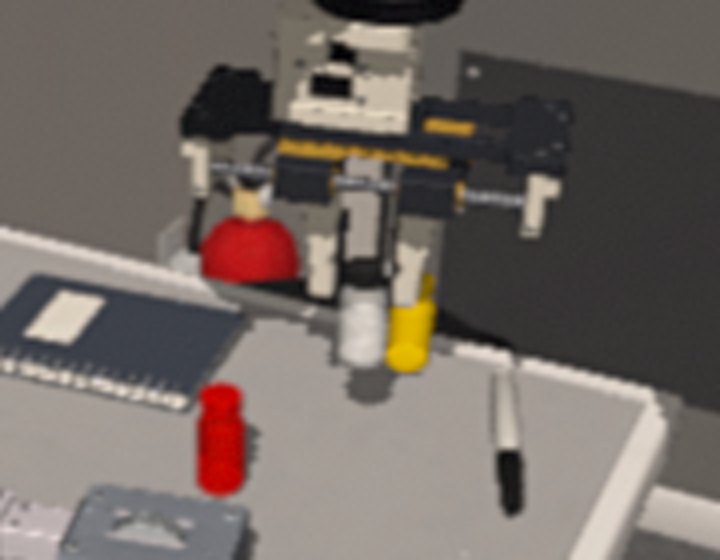

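The vial is held upright at crop (363,325), and red, yellow and the rest are untouched. I'll raise it and carry it over the red vial to a viewpoint beyond the vice.

```bash
python3 -m inch '[{"x":0,"y":0,"z":-0.8,"yaw":0},{"x":-0.4,"y":-0.3,"z":-0.8,"yaw":0},{"x":-0.85,"y":-0.63,"z":-0.1,"yaw":0},{"x":-0.85,"y":-0.63,"z":-0.1,"yaw":0},{"x":-0.85,"y":-0.63,"z":-0.1,"yaw":0}]'; python3 -m inch '[{"x":-0.85,"y":-0.63,"z":-0.1,"yaw":0},{"x":-0.85,"y":-0.63,"z":-0.1,"yaw":0},{"x":-0.85,"y":-0.63,"z":-0.1,"yaw":0},{"x":-0.85,"y":-0.63,"z":-0.1,"yaw":0},{"x":-0.85,"y":-0.63,"z":-0.1,"yaw":0}]';  python3 -m inch '[{"x":-0.85,"y":-0.63,"z":-0.1,"yaw":0},{"x":-0.6,"y":-0.5,"z":-0.1,"yaw":0},{"x":0,"y":0,"z":0,"yaw":0},{"x":0,"y":0,"z":0,"yaw":0}]'
python3 - <<'E'
from h import *
img,d,i=cap('wrist','w2'); s=r.get_state(); print(s['tcp_pos'],s['eef_rot'],s['gripper_width'],s['time_s'])
E
```

```text
time_s: 4.45
tcp_pos: [0.4972, -0.177, 0.1482]
eef_rot: [179.8, -0.1, -78.1]
contact_force: [1.2, -0.2, -0.1]
gripper_width: 0.0254
time_s: 4.87
tcp_pos: [0.5525, -0.0508, 0.1603]
eef_rot: [179.7, -0.1, -78.2]
contact_force: [-0.8, -0.5, -1.1]
gripper_width: 0.0256
time_s: 5.2
tcp_pos: [0.5745, -0.0025, 0.1644]
eef_rot: [179.6, -0.0, -77.9]
contact_force: [-0.1, 0.1, -0.7]
gripper_width: 0.0254
[ 0.57454469 -0.00275616  0.16436734] [ 1.79647664e+02 -4.27145180e-02 -7.79669161e+01] 0.02571760432890428 5.25
```

View pics/w2.png

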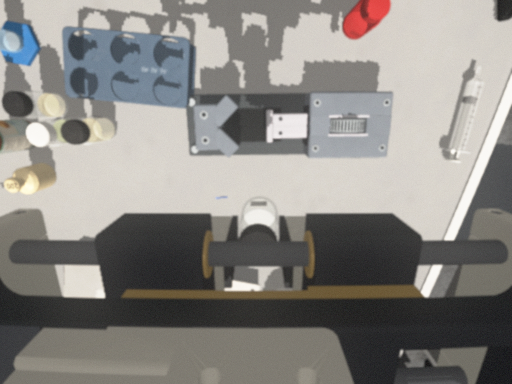

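The wrist view shows the vice from above: V at (218,125), jaw head at (288,125), housing (308–393, 92–158) and wheel at (349,125). The held vial is at (258,215) and the vice is unobstructed. I'll fit it from this view.

Run:
```python
from h import *
X,img,d=cloud('w2'); _,_,i=load('w2'); v,u=np.mgrid[:384,:512]
def m(u0,u1,v0,v1,z0,z1): 
    k=(u>=u0)&(u<=u1)&(v>=v0)&(v<=v1)&(d>0)&(X[:,:,2]>z0)&(X[:,:,2]<z1); return X[k]
H=m(303,400,85,165,.036,.0435); rc=cv2.minAreaRect((H[:,:2]*1000).astype(np.float32)); print(rc,H[:,2].mean())
A=m(180,400,80,168,.006,.06); rb=cv2.minAreaRect((A[:,:2]*1000).astype(np.float32)); print('all',rb)
(cx,cy),(w,h),an=rb
if w<h: an-=90
a=np.radians(an); e=np.array([np.cos(a),np.sin(a)]); n=np.array([-e[1],e[0]]); o=np.array([cx,cy])/1000
print('yaw',an,'o',o)
q=lambda P:np.c_[(P[:,:2]-o)@e,(P[:,:2]-o)@n,P[:,2]]*1000
for nm,B in dict(house=H,V=m(180,245,85,165,.0435,.05),jaw=m(262,303,105,145,.03,.0425),wheel=m(325,372,108,142,.0435,.052)).items():
    print(nm,np.percentile(q(B),[1,50,99],axis=0).round(1).tolist(),len(B))
W=m(325,372,108,142,.0435,.052);k=q(W); 
p=np.polyfit(k[:,0],k[:,2],2); print('wheel apex x',-p[1]/2/p[0], np.polyval(p,-p[1]/2/p[0]))
print('seat',o+.045*e,'wheel',o-.062*e)
g=m(225,290,195,235,.08,.2); print('held vial pts',len(g),np.median(g,0), cv2.minAreaRect((g[:,:2]*1000).astype(np.float32)),np.percentile(g[:,2],[1,50,99]))
```

```text
((500.9266357421875, -79.06787109375), (87.30453491210938, 64.72615814208984), 12.66355037689209) 0.039326451159209574
all ((562.495361328125, -72.33910369873047), (210.39419555664062, 79.9774169921875), 12.867520332336426)
yaw 12.867520332336426 o [ 0.56249536 -0.0723391 ]
house [[-103.8, -24.3, 36.8], [-62.2, 5.3, 39.3], [-22.3, 38.4, 42.1]] 5083
V [[48.0, -18.6, 43.7], [69.2, 6.1, 45.4], [87.8, 32.9, 47.3]] 1763
jaw [[-18.3, -7.8, 33.5], [1.7, 6.7, 35.6], [19.8, 21.0, 39.3]] 1027
wheel [[-74.8, 2.0, 43.5], [-62.1, 6.8, 45.5], [-50.8, 13.5, 47.9]] 274
wheel apex x -62.22436313665913 46.28838436259629
seat [ 0.6063653  -0.06231772] wheel [ 0.50205233 -0.08614635]
held vial pts 1881 [ 0.57698469 -0.01034437  0.15811395] ((576.5695190429688, -7.190954208374023), (39.37690353393555, 14.258247375488281), 13.129402160644531) [0.11836583 0.15811395 0.17998403]
```

Run:
```python
from h import *
from scipy.optimize import least_squares
X,img,d=cloud('w2'); v,u=np.mgrid[:384,:512]
k=(u>225)&(u<290)&(v>190)&(v<245)&(d>0)&(X[:,:,2]>.1)&(X[:,:,2]<.158); V=X[k]
print(np.percentile(V[:,2],[1,25,50,75,99]).round(4))
for z0,z1,r0 in [(.11,.158,.014),(.110,.135,.014),(.135,.150,.014)]:
    Q=V[(V[:,2]>z0)&(V[:,2]<z1)]
    if len(Q)<15: continue
    f=least_squares(lambda c:np.hypot(Q[:,0]-c[0],Q[:,1]-c[1])-r0,[.574,-.002],loss='soft_l1',f_scale=.001)
    print(z0,z1,len(Q),f.x.round(4),np.sqrt((f.fun**2).mean()),Q.min(0).round(3),Q.max(0).round(3))
c=X[190:232:4,258]; print(c.round(4));
```

```text
[0.1177 0.1345 0.1464 0.1553 0.158 ]
0.11 0.158 940 [5.74e-01 5.00e-04] 0.0013181864019928078 [ 0.56  -0.017  0.117] [0.596 0.006 0.158]
0.11 0.135 244 [5.736e-01 2.000e-04] 0.0003889930839861376 [ 0.561 -0.015  0.117] [0.587 0.    0.135]
0.135 0.15 298 [5.741e-01 3.000e-04] 0.0004206626139599953 [ 0.562 -0.015  0.135] [ 0.588 -0.001  0.15 ]
[[ 5.706e-01  1.600e-02 -5.000e-04]
 [ 5.695e-01  2.110e-02 -1.000e-03]
 [ 5.774e-01 -1.290e-02  1.223e-01]
 [ 5.776e-01 -1.340e-02  1.330e-01]
 [ 5.776e-01 -1.330e-02  1.410e-01]
 [ 5.776e-01 -1.300e-02  1.476e-01]
 [ 5.776e-01 -1.280e-02  1.543e-01]
 [ 5.774e-01 -1.180e-02  1.583e-01]
 [ 5.771e-01 -1.040e-02  1.611e-01]
 [ 5.772e-01 -1.050e-02  1.672e-01]
 [ 5.773e-01 -1.090e-02  1.735e-01]]
```

The vice fit is consistent: base 210 mm, wheel apex at -62.2, and a symmetric y offset of +6.9 mm. That puts the seat at (0.6048, -0.0556) and the wheel at (0.5005, -0.0793). The held vial's axis is 3 mm in +y from the TCP.

```bash
python3 -m inch '[{"x":0.82,"y":-0.21,"z":0,"yaw":0},{"x":0.82,"y":-0.21,"z":0.1,"yaw":0},{"x":0.81,"y":-0.21,"z":0.5,"yaw":0},{"x":0,"y":0,"z":0.7,"yaw":0},{"x":0,"y":0,"z":0.2,"yaw":0}]'; python3 -m inch '[{"x":0,"y":0,"z":0,"yaw":0}]'
```

```text
time_s: 5.67
tcp_pos: [0.6017, -0.0644, 0.1267]
eef_rot: [179.7, -0.0, -78.0]
contact_force: [-1.3, -0.4, -0.9]
gripper_width: 0.0259
time_s: 5.75
tcp_pos: [0.6005, -0.0656, 0.1254]
eef_rot: [179.6, -0.0, -78.1]
contact_force: [-0.2, 0.8, 0.1]
gripper_width: 0.0257
```

```bash
python3 -m inch '[{"x":-0.2,"y":-0.1,"z":0.3,"yaw":-0.1},{"x":-0.04,"y":-0.03,"z":0.3,"yaw":-0.1},{"x":0,"y":0,"z":0,"yaw":0}]'; python3 -m inch '[{"x":0,"y":0,"z":0,"yaw":0}]'
```

```text
time_s: 6.0
tcp_pos: [0.6018, -0.0591, 0.1103]
eef_rot: [179.6, -0.0, -77.3]
contact_force: [-0.6, 0.8, -1.2]
gripper_width: 0.0258
time_s: 6.08
tcp_pos: [0.6018, -0.0586, 0.1103]
eef_rot: [179.6, -0.0, -77.2]
contact_force: [-0.3, 0.4, 0.4]
gripper_width: 0.0257
```

```bash
python3 -m inch '[{"x":0,"y":-0.02,"z":0.5,"yaw":0},{"x":0,"y":-0.01,"z":0.5,"yaw":0},{"x":0,"y":0,"z":0.5,"yaw":0},{"x":0,"y":0,"z":0.2,"yaw":0},{"x":0,"y":0,"z":0,"yaw":0}]'; python3 -m inch '[{"x":0,"y":0,"z":0,"yaw":0}]'
```

```text
time_s: 6.5
tcp_pos: [0.6038, -0.0567, 0.07]
eef_rot: [179.9, -0.1, -77.0]
contact_force: [-0.1, -0.7, 0.1]
gripper_width: 0.0257
time_s: 6.58
tcp_pos: [0.6038, -0.0566, 0.0702]
eef_rot: [179.8, -0.1, -77.0]
contact_force: [0.0, -0.9, -0.8]
gripper_width: 0.0255
```

```bash
python3 -m inch '[{"x":0.1,"y":0.07,"z":0.15,"yaw":0},{"x":0.03,"y":0.02,"z":0.12,"yaw":0},{"x":0,"y":0,"z":0,"yaw":0}]'; python3 -m inch '[{"x":0.01,"y":0.02,"z":0.08,"yaw":0},{"x":0,"y":0,"z":0,"yaw":0}]'
```

```text
time_s: 6.83
tcp_pos: [0.6037, -0.0599, 0.065]
eef_rot: [-179.9, -0.1, -76.9]
contact_force: [-0.3, 0.7, -0.5]
gripper_width: 0.0256
time_s: 7.0
tcp_pos: [0.6036, -0.0602, 0.0634]
eef_rot: [-179.9, -0.1, -76.9]
contact_force: [-0.9, 0.2, 0.4]
gripper_width: 0.0257
```

```bash
python3 -m inch '[{"x":-0.03,"y":0.02,"z":0.1,"yaw":0},{"x":0,"y":0,"z":0.05,"yaw":0}]'; python3 -m inch '[{"x":0,"y":0,"z":0.08,"yaw":0},{"x":0,"y":0,"z":0,"yaw":0}]'
```

```text
time_s: 7.17
tcp_pos: [0.6033, -0.0595, 0.06]
eef_rot: [-179.8, -0.1, -76.9]
contact_force: [-1.0, -0.2, 0.2]
gripper_width: 0.0254
time_s: 7.33
tcp_pos: [0.6039, -0.0596, 0.0589]
eef_rot: [-179.8, -0.1, -76.9]
contact_force: [-0.9, 0.9, 0.9]
gripper_width: 0.0254
```

```bash
python3 -m inch '[{"x":0,"y":0.03,"z":0.05,"yaw":0}]'; python3 -m inch '[{"x":0,"y":0,"z":0.05,"yaw":0}]';python3 - <<'E'
from h import *
from scipy.optimize import least_squares
o=np.array([.56096,-.0656]); a=np.radians(12.8); e=np.array([np.cos(a),np.sin(a)]); n=np.array([-e[1],e[0]])
img,d,i=cap('scene','s2'); X,_,_=cloud('s2'); s=r.get_state(); print(s['tcp_pos'],s['contact_force'],s['time_s'])
u,v=proj([.603,-.057,.04],i)[0].astype(int); print(u,v)
P=X[d>0]; q=np.c_[(P[:,:2]-o)@e,(P[:,:2]-o)@n,P[:,2]]
k=q[(q[:,0]>.025)&(q[:,0]<.055)&(abs(q[:,1])<.017)&(q[:,2]>.012)&(q[:,2]<.056)]
f=least_squares(lambda c:np.hypot(k[:,0]-c[0],k[:,1]-c[1])-.014,[.042,0],loss='soft_l1',f_scale=.001); print(len(k),f.x,np.percentile(k[:,2],[0,50,100]))
c=img[v-65:v+65,u-80:u+80]; cv2.imwrite('pics/c3.png',cv2.resize(c,None,fx=4.6,fy=4.6,interpolation=cv2.INTER_CUBIC)[:,:,::-1])
E
```

```text
time_s: 7.42
tcp_pos: [0.6038, -0.0598, 0.0585]
eef_rot: [-179.7, -0.2, -76.8]
contact_force: [-3.3, 0.2, 14.4]
gripper_width: 0.0256
time_s: 7.5
tcp_pos: [0.604, -0.0599, 0.0585]
eef_rot: [-179.7, -0.2, -76.8]
contact_force: [-7.5, 1.6, 16.7]
gripper_width: 0.0258
[ 0.60393323 -0.05983888  0.05859403] [-5.22551487  1.42317455 12.76636151] 7.55
194 212
245 [ 0.04146159 -0.00192541] [0.01201232 0.0354734  0.05597562]
```

View pics/c3.png

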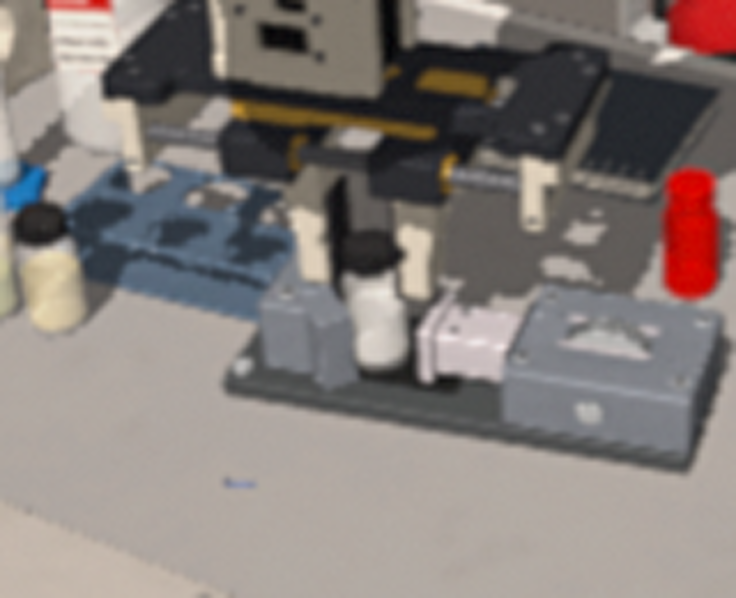

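The vial stands on the nest floor at crop (380,340), between the jaw (440,340) and the V (330,335). Contact came at the predicted height, and the fit puts the vial at vice (41.5, -1.9) mm, inside the tolerance. I'll unload, open slightly and lift.

```bash
python3 -m inch '[{"x":0,"y":0,"z":-0.03,"yaw":0},{"x":0,"y":0,"z":0,"yaw":0}]'; python3 -m inch '[{"x":0,"y":0,"z":0,"yaw":0},{"x":0,"y":0,"z":0,"yaw":0}]' -0.1 10; python3 -m inch '[{"x":0,"y":0,"z":0,"yaw":0}]'
```

```text
time_s: 7.72
tcp_pos: [0.6038, -0.0597, 0.0598]
eef_rot: [-179.6, -0.2, -76.8]
contact_force: [-0.6, 0.6, -1.1]
gripper_width: 0.0253
time_s: 7.88
tcp_pos: [0.6039, -0.0596, 0.0595]
eef_rot: [-179.6, -0.2, -76.8]
contact_force: [0.2, -0.1, -0.1]
gripper_width: 0.034
time_s: 7.97
tcp_pos: [0.604, -0.0596, 0.0593]
eef_rot: [-179.6, -0.2, -76.8]
contact_force: [0.2, -0.3, 0.3]
gripper_width: 0.0375
```

```bash
python3 -m inch '[{"x":0,"y":0,"z":-0.3,"yaw":0},{"x":0,"y":0,"z":-0.8,"yaw":0},{"x":0,"y":0,"z":-0.8,"yaw":0},{"x":0,"y":0,"z":-0.8,"yaw":0},{"x":0,"y":0,"z":0,"yaw":0}]'; python3 -m inch '[{"x":-0.04,"y":0.92,"z":0,"yaw":-0.05},{"x":-0.04,"y":0.92,"z":0,"yaw":-0.05},{"x":-0.04,"y":0.92,"z":0,"yaw":0},{"x":-0.04,"y":0.92,"z":0,"yaw":0},{"x":-0.04,"y":0.9,"z":0,"yaw":0}]' -1 30; python3 -m inch '[{"x":0,"y":0,"z":0,"yaw":0},{"x":0,"y":0,"z":0,"yaw":0}]'
cat > jaw.py <<'E'
import sys
from h import *
from scipy.optimize import least_squares
o=np.array([.56096,-.0656]); a=np.radians(12.8); e=np.array([np.cos(a),np.sin(a)]); n=np.array([-e[1],e[0]])
s=r.get_state(); t=s['tcp_pos']; print('t',s['time_s'],'tcp vice',((t[:2]-o)@e*1e3).round(1),((t[:2]-o)@n*1e3).round(1),(t[2]*1e3).round(1),s['contact_force'].round(1))
for name in ['scene','side']:
    fn=name+sys.argv[1]; img,d,i=cap(name,fn); X,_,_=cloud(fn)
    P=X[d>0]; q=np.c_[(P[:,:2]-o)@e,(P[:,:2]-o)@n,P[:,2]]
    k=q[(q[:,0]>.025)&(q[:,0]<.062)&(abs(q[:,1])<.02)&(q[:,2]>.048)&(q[:,2]<.056)]
    f=least_squares(lambda c:np.hypot(k[:,0]-c[0],k[:,1]-c[1])-.014,[.042,0],loss='soft_l1',f_scale=.001) if len(k)>8 else None
    c=q[(np.hypot(q[:,0]-.043,q[:,1])<.022)&(q[:,2]>.064)&(q[:,2]<.075)]
    j=q[(q[:,0]>-.01)&(q[:,0]<.034)&(abs(q[:,1])<.018)&(q[:,2]>.036)&(q[:,2]<.042)]
    print(name,'vial',f and (f.x*1e3).round(1),'cap',(c[:,:2].mean(0)*1e3).round(1),len(c),'jaw top x',np.percentile(j[:,0],[50,95,99]).round(4))
E
python3 jaw.py 3
```

```text
time_s: 8.38
tcp_pos: [0.6028, -0.06, 0.1288]
eef_rot: [-179.9, -0.2, -76.8]
contact_force: [1.1, -0.0, 0.6]
gripper_width: 0.0396
time_s: 8.8
tcp_pos: [0.4922, -0.0818, 0.1308]
eef_rot: [-179.5, -0.3, -76.3]
contact_force: [-0.4, -0.6, 0.7]
gripper_width: 0.012
time_s: 8.97
tcp_pos: [0.4879, -0.0826, 0.1317]
eef_rot: [-179.5, -0.3, -76.4]
contact_force: [0.1, 0.8, 1.3]
gripper_width: 0.0017
t 8.9667 tcp vice -75.0 -0.4 131.7 [0.1 0.8 1.3]
scene vial [41.9 -3. ] cap [38.8  1.1] 86 jaw top x [0.0084 0.0296 0.0335]
side vial [42.5 -3.2] cap [41.6  1.3] 87 jaw top x [0.0087 0.0294 0.0326]
```

Run:
```python
from h import *
img,d,i=cap('wrist','w4')
print(proj([[.6048,-.0556,.07],[.5005,-.0793,.047],[.6048,-.0556,.01]],i))
c=img[40:260,0:400]; cv2.imwrite('pics/c4.png',cv2.resize(c,None,fx=2,fy=2,interpolation=cv2.INTER_CUBIC)[:,:,::-1])
```

```text
[[115.32472133 201.3265519 ]
 [246.06699012 195.47102653]
 [145.03102885 183.04496625]]
```

View pics/c4.png

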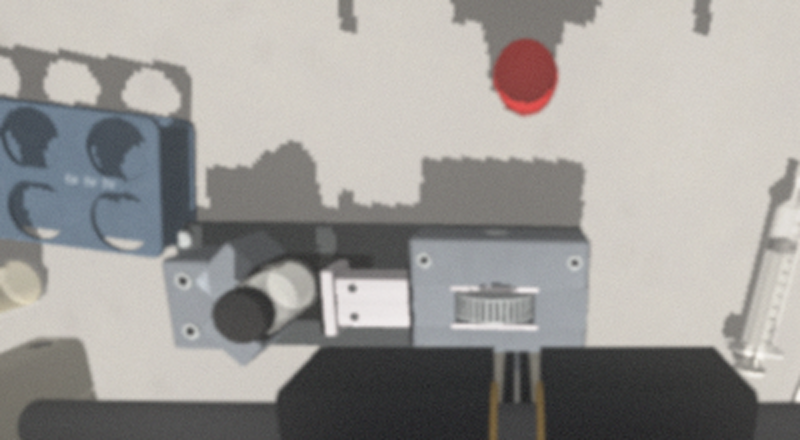

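The vial stands upright, cap at crop (243,315), before the V. The predicted cap position for a homed vial is 4 mm further on, so it sits about 4 mm short and 2 mm to the side, within tolerance. The wheel is at crop (495,305). Now I'll lower the shut fingertips onto the wheel.

```bash
python3 -m inch '[{"x":0.03,"y":-0.02,"z":0.6,"yaw":-0.1},{"x":0.03,"y":-0.02,"z":0.6,"yaw":0},{"x":0,"y":0,"z":0.6,"yaw":0},{"x":0,"y":0,"z":0.6,"yaw":0},{"x":0,"y":0,"z":0,"yaw":0}]'; python3 -m inch '[{"x":0,"y":0,"z":0,"yaw":0}]'
```

```text
time_s: 9.53
tcp_pos: [0.4969, -0.0827, 0.0702]
eef_rot: [-179.2, -0.3, -75.9]
contact_force: [-1.3, -0.2, 0.0]
gripper_width: 0.0004
time_s: 9.62
tcp_pos: [0.4974, -0.0827, 0.0698]
eef_rot: [-179.3, -0.3, -75.8]
contact_force: [1.4, -0.6, -0.8]
gripper_width: 0.0009
```

```bash
python3 -m inch '[{"x":-0.05,"y":0.3,"z":0.1,"yaw":0.25},{"x":0,"y":0.12,"z":0.1,"yaw":0.1},{"x":0,"y":0,"z":0.1,"yaw":0},{"x":0,"y":0,"z":0,"yaw":0}]'; python3 -m inch '[{"x":0,"y":0,"z":0.04,"yaw":0}]';python3 -m inch '[{"x":0,"y":0,"z":0.04,"yaw":0}]'
```

```text
time_s: 9.95
tcp_pos: [0.4878, -0.0838, 0.0632]
eef_rot: [-179.2, -0.3, -77.4]
contact_force: [1.0, -0.6, 0.3]
gripper_width: 0.0003
time_s: 10.03
tcp_pos: [0.4881, -0.0837, 0.0627]
eef_rot: [-179.1, -0.3, -77.4]
contact_force: [-0.1, -0.4, 0.1]
gripper_width: 0.0003
time_s: 10.12
tcp_pos: [0.4883, -0.0837, 0.0621]
eef_rot: [-179.1, -0.3, -77.4]
contact_force: [-0.1, 0.3, -0.2]
gripper_width: 0.0001
```

```bash
python3 -m inch '[{"x":0,"y":0.02,"z":0.06,"yaw":0},{"x":0,"y":0.02,"z":0.06,"yaw":0}]'; python3 -m inch '[{"x":0,"y":0,"z":0.04,"yaw":0}]';python3 -m inch '[{"x":0,"y":0,"z":0.04,"yaw":0}]';python3 -m inch '[{"x":0,"y":0,"z":0.04,"yaw":0}]'
```

```text
time_s: 10.28
tcp_pos: [0.488, -0.0838, 0.0595]
eef_rot: [-179.0, -0.4, -77.4]
contact_force: [-0.2, 0.2, -0.4]
gripper_width: 0.0005
time_s: 10.37
tcp_pos: [0.488, -0.0838, 0.0585]
eef_rot: [-179.0, -0.4, -77.4]
contact_force: [0.4, -0.9, 0.1]
gripper_width: 0.0005
time_s: 10.45
tcp_pos: [0.4881, -0.0838, 0.0575]
eef_rot: [-179.0, -0.4, -77.4]
contact_force: [-0.5, -1.0, 3.5]
gripper_width: 0.0007
time_s: 10.53
tcp_pos: [0.4884, -0.0839, 0.0567]
eef_rot: [-178.9, -0.4, -77.3]
contact_force: [-2.0, 0.1, 8.5]
gripper_width: 0.0003
```

Contact came at about 0.0577, as expected. I'm starting the first stroke towards +x (tool -y), pressing about 8 N.

```bash
python3 -m inch '[{"x":0,"y":-0.15,"z":0.03,"yaw":0}]'; python3 -m inch '[{"x":0,"y":-0.15,"z":0.03,"yaw":0}]';python3 -m inch '[{"x":0,"y":-0.15,"z":0.03,"yaw":0}]'
```

```text
time_s: 10.62
tcp_pos: [0.4909, -0.0835, 0.0565]
eef_rot: [-179.1, -0.4, -77.3]
contact_force: [-11.9, 2.8, 28.5]
gripper_width: 0.0004
time_s: 10.7
tcp_pos: [0.4946, -0.0828, 0.0573]
eef_rot: [-179.1, -0.4, -77.3]
contact_force: [-8.3, 5.8, 27.3]
gripper_width: 0.0005
time_s: 10.78
tcp_pos: [0.4987, -0.0817, 0.0581]
eef_rot: [-179.0, -0.4, -77.3]
contact_force: [-4.4, 3.9, 10.0]
gripper_width: 0.0004
```

```bash
python3 -m inch '[{"x":0,"y":-0.13,"z":0.02,"yaw":0}]'; python3 -m inch '[{"x":0,"y":-0.13,"z":0.025,"yaw":0}]';python3 -m inch '[{"x":0,"y":-0.13,"z":0.025,"yaw":0}]'
```

```text
time_s: 10.87
tcp_pos: [0.5017, -0.081, 0.0583]
eef_rot: [-179.0, -0.4, -77.2]
contact_force: [-3.1, -0.1, 3.3]
gripper_width: 0.0002
time_s: 10.95
tcp_pos: [0.5046, -0.0804, 0.0581]
eef_rot: [-179.1, -0.4, -77.2]
contact_force: [-2.5, -0.3, 5.2]
gripper_width: 0.0006
time_s: 11.03
tcp_pos: [0.5075, -0.0798, 0.0577]
eef_rot: [-179.1, -0.4, -77.2]
contact_force: [-2.7, -0.0, 5.9]
gripper_width: 0.0001
```

```bash
python3 -m inch '[{"x":0,"y":-0.13,"z":0.035,"yaw":0}]'; python3 -m inch '[{"x":0,"y":-0.13,"z":0.035,"yaw":0}]';python3 -m inch '[{"x":0,"y":-0.13,"z":0.035,"yaw":0}]'; python3 jaw.py 5
```

```text
time_s: 11.12
tcp_pos: [0.5104, -0.0792, 0.0571]
eef_rot: [-179.1, -0.4, -77.2]
contact_force: [-2.7, 0.0, 8.4]
gripper_width: 0.0001
time_s: 11.2
tcp_pos: [0.5144, -0.0785, 0.057]
eef_rot: [-179.1, -0.5, -77.2]
contact_force: [-1.8, 3.1, 16.9]
gripper_width: 0.0002
time_s: 11.28
tcp_pos: [0.5184, -0.0776, 0.0568]
eef_rot: [-179.0, -0.5, -77.2]
contact_force: [-0.5, 0.8, 1.9]
gripper_width: 0.0005
t 11.2833 tcp vice -44.2 -2.3 56.8 [-0.5  0.8  1.9]
scene vial [41.6 -3.3] cap [38.7  1.7] 91 jaw top x [0.0125 0.0298 0.0329]
side vial [42.4 -3.6] cap [41.5  1.8] 90 jaw top x [0.0114 0.027  0.0322]
```

```bash
sed -i "s/    j=q.*/    j=q[(q[:,0]>-.01)\&(q[:,0]<.036)\&(q[:,1]>.008)\&(q[:,1]<.018)\&(q[:,2]>.015)\&(q[:,2]<.042)]/" jaw.py
for f in 3 5; do :; done; python3 -m inch '[{"x":0,"y":0,"z":-0.3,"yaw":0},{"x":-0.04,"y":0.5,"z":-0.05,"yaw":0},{"x":0,"y":0.5,"z":0,"yaw":0},{"x":0,"y":0,"z":0,"yaw":0},{"x":0,"y":0,"z":0,"yaw":0}]'; python3 jaw.py 6
```

```text
time_s: 11.8
tcp_pos: [0.4917, -0.0826, 0.0649]
eef_rot: [-179.1, -0.5, -77.2]
contact_force: [1.0, 0.3, 0.6]
gripper_width: 0.0007
t 11.8 tcp vice -71.3 -1.2 64.9 [1.  0.3 0.6]
scene vial [41.6 -3.1] cap [38.7  1.3] 89 jaw top x [0.0129 0.0347 0.0358]
side vial [42.4 -3.3] cap [41.5  1.3] 86 jaw top x [0.0124 0.0335 0.0353]
```

```bash
python3 -m inch '[{"x":0,"y":0,"z":0.12,"yaw":0},{"x":0,"y":0,"z":0.1,"yaw":0}]'; python3 -m inch '[{"x":0,"y":0,"z":0.06,"yaw":0}]';python3 -m inch '[{"x":0,"y":0,"z":0.04,"yaw":0}]'
```

```text
time_s: 12.07
tcp_pos: [0.493, -0.0824, 0.0595]
eef_rot: [-179.0, -0.5, -77.2]
contact_force: [0.3, 1.0, -1.2]
gripper_width: 0.0005
time_s: 12.15
tcp_pos: [0.4932, -0.0824, 0.0577]
eef_rot: [-179.0, -0.5, -77.2]
contact_force: [-2.7, 0.5, 9.7]
gripper_width: 0.0002
time_s: 12.23
tcp_pos: [0.4938, -0.0824, 0.0573]
eef_rot: [-179.0, -0.5, -77.1]
contact_force: [-7.0, 4.0, 28.1]
gripper_width: 0.0007
```

```bash
python3 -m inch '[{"x":0,"y":-0.12,"z":0.005,"yaw":0}]'; python3 -m inch '[{"x":0,"y":-0.13,"z":0.01,"yaw":0}]';python3 -m inch '[{"x":0,"y":-0.13,"z":0.015,"yaw":0}]'
```

```text
time_s: 12.32
tcp_pos: [0.4967, -0.0818, 0.058]
eef_rot: [-179.0, -0.5, -77.1]
contact_force: [-5.9, 3.0, 11.5]
gripper_width: 0.0006
time_s: 12.4
tcp_pos: [0.4998, -0.081, 0.0582]
eef_rot: [-179.1, -0.5, -77.1]
contact_force: [-4.2, 0.4, 5.1]
gripper_width: 0.0004
time_s: 12.48
tcp_pos: [0.5026, -0.0804, 0.0581]
eef_rot: [-179.1, -0.5, -77.1]
contact_force: [-5.5, 0.5, 9.3]
gripper_width: 0.0003
```

Run:
```python
from h import *
img,d,i=cap('scene','s7'); a,_,_=load('scene5'); b,_,_=load('scene3')
s=lambda m:cv2.resize(m[185:260,150:290],None,fx=5.6,fy=5.6,interpolation=cv2.INTER_CUBIC)[:290]
s2=lambda m:cv2.resize(m[195:245,160:260],None,fx=5.8,fy=5.8,interpolation=cv2.INTER_CUBIC)
cv2.imwrite('pics/c7.png',np.vstack([s2(b),s2(img)])[:,:,::-1]); print(r.get_state()['contact_force'])
```

```text
[-3.56220658  0.67529912  9.03984115]
```

View pics/c7.png

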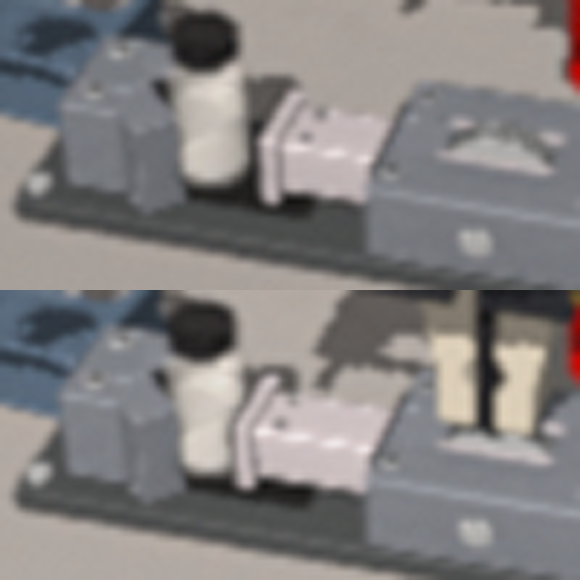

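The jaw's left edge has moved from 263 to 237 (about 7.5 mm) and it now touches the vial, which has shifted about 1 mm towards the V and still stands. A few mm of jaw travel remain, so I'll continue the stroke.

```bash
python3 -m inch '[{"x":-0.02,"y":-0.12,"z":0.02,"yaw":0}]'; python3 -m inch '[{"x":0,"y":-0.12,"z":0.025,"yaw":0}]';python3 -m inch '[{"x":0,"y":-0.12,"z":0.025,"yaw":0}]'
```

```text
time_s: 12.62
tcp_pos: [0.5054, -0.0796, 0.0578]
eef_rot: [-179.2, -0.6, -77.1]
contact_force: [-4.1, -3.2, 10.0]
gripper_width: 0.0001
time_s: 12.7
tcp_pos: [0.5077, -0.0793, 0.0574]
eef_rot: [-179.3, -0.6, -77.1]
contact_force: [-5.6, 0.7, 10.8]
gripper_width: 0.0004
time_s: 12.78
tcp_pos: [0.5098, -0.0789, 0.057]
eef_rot: [-179.5, -0.6, -77.0]
contact_force: [-5.7, 1.2, 11.0]
gripper_width: 0.0006
```

```bash
python3 -m inch '[{"x":0,"y":-0.12,"z":0.025,"yaw":0}]'; python3 -m inch '[{"x":0,"y":-0.08,"z":0.015,"yaw":0}]'; python3 jaw.py 8 | head -1; python3 -m inch '[{"x":0,"y":0,"z":-0.3,"yaw":0},{"x":-0.02,"y":0.4,"z":-0.05,"yaw":0},{"x":0,"y":0.35,"z":0,"yaw":0},{"x":0,"y":0,"z":0,"yaw":0},{"x":0,"y":0,"z":0,"yaw":0}]'
```

```text
time_s: 12.87
tcp_pos: [0.5117, -0.0786, 0.0564]
eef_rot: [-179.6, -0.6, -77.0]
contact_force: [-5.9, 0.3, 10.6]
gripper_width: 0.0005
time_s: 12.95
tcp_pos: [0.5138, -0.0784, 0.0569]
eef_rot: [-179.7, -0.7, -77.0]
contact_force: [-5.4, 3.7, 20.6]
gripper_width: 0.0001
t 12.95 tcp vice -48.8 -2.0 56.9 [-5.4  3.7 20.6]
time_s: 13.47
tcp_pos: [0.494, -0.0821, 0.0654]
eef_rot: [-179.6, -0.7, -77.0]
contact_force: [0.6, -0.2, -0.2]
gripper_width: 0.0008
```

```bash
cat > trk.py <<'E'
import sys
from h import *
def match(ref,img,box,sr=9):
    x0,y0,x1,y1=box; k=4
    T=cv2.resize(ref[y0:y1,x0:x1],None,fx=k,fy=k,interpolation=cv2.INTER_CUBIC)
    S=cv2.resize(img[y0-sr:y1+sr,x0-sr:x1+sr],None,fx=k,fy=k,interpolation=cv2.INTER_CUBIC)
    R=cv2.matchTemplate(S,T,cv2.TM_CCOEFF_NORMED); _,m,_,l=cv2.minMaxLoc(R); return (l[0]/k-sr,l[1]/k-sr,round(m,3))
cap('scene',sys.argv[1])
ref=load('scene3')[0]
for f in ['scene5','s7',sys.argv[1]]:
    im=load(f)[0]
    print(f,'cap',match(ref,im,(187,195,204,207)),'body',match(ref,im,(188,206,205,229)),'jaw',match(ref,im,(203,209,218,231)),'fix',match(ref,im,(232,228,262,246)))
E
python3 trk.py s9
python3 - <<'E'
from h import *
_,_,i=load('scene3'); e=np.array([.975,.2215,0]); 
for P in ([.6019,-.0563,.065],[.58,-.061,.03]): print((proj(np.array(P)+.001*e,i)-proj(P,i)).round(3))
E
```

```text
scene5 cap (0.0, 0.0, 0.997) body (-0.25, 0.0, 0.77) jaw (-3.0, -0.5, 0.785) fix (0.0, 0.0, 0.997)
s7 cap (-0.25, 0.0, 0.993) body (-0.5, 0.0, 0.759) jaw (-4.0, -0.75, 0.741) fix (0.0, 0.0, 0.997)
s9 cap (-0.5, 0.0, 0.993) body (-0.5, 0.0, 0.74) jaw (-4.0, -0.75, 0.742) fix (0.0, 0.0, 0.997)
[[-0.478 -0.074]]
[[-0.473 -0.076]]
```

```bash
python3 -m inch '[{"x":0,"y":0,"z":-0.8,"yaw":0},{"x":0,"y":0,"z":-0.8,"yaw":0},{"x":-0.6,"y":0,"z":-0.8,"yaw":0},{"x":-0.6,"y":-0.8,"z":-0.6,"yaw":0},{"x":-0.6,"y":-0.8,"z":-0.4,"yaw":0}]'; python3 -m inch '[{"x":-0.6,"y":-0.8,"z":0,"yaw":0},{"x":0,"y":-0.8,"z":0,"yaw":0},{"x":0,"y":-0.5,"z":0,"yaw":0},{"x":0,"y":0,"z":0,"yaw":0},{"x":0,"y":0,"z":0,"yaw":0}]'
python3 - <<'E'
from h import *
img,d,i=cap('wrist','w10'); c=img[60:200,150:410]; cv2.imwrite('pics/c10.png',cv2.resize(c,None,fx=3,fy=3,interpolation=cv2.INTER_CUBIC)[:,:,::-1])
E
```

```text
time_s: 13.93
tcp_pos: [0.517, -0.0303, 0.1488]
eef_rot: [179.7, -0.6, -77.3]
contact_force: [1.9, 0.4, 0.1]
gripper_width: 0.0004
time_s: 14.35
tcp_pos: [0.5713, 0.0013, 0.1512]
eef_rot: [-179.9, -0.6, -77.1]
contact_force: [-0.2, -0.5, -0.7]
gripper_width: 0.0006
```

View pics/c10.png

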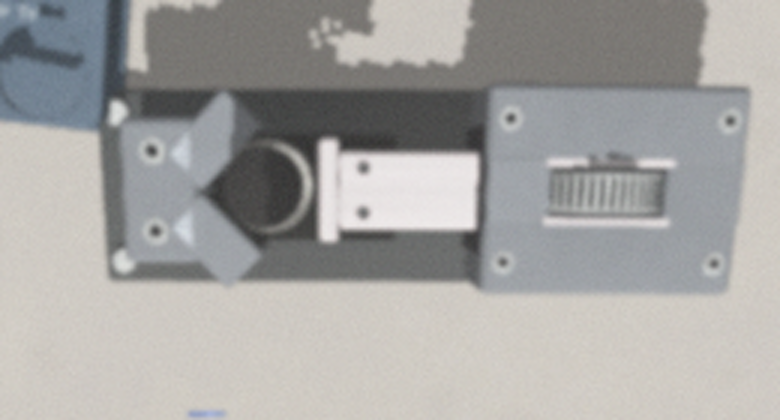

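The view from above shows the vial centred in the V (cap 262,187; V apex 205,190), with the jaw face at 317 against the glass (edge 312). I'll check its position numerically.

```bash
python3 - <<'E'
from h import *
from scipy.optimize import least_squares
a=np.radians(12.8); e=np.array([np.cos(a),np.sin(a)]); n=np.array([-e[1],e[0]]); o=np.array([.56096,-.0656])
for fn in ['w2','w10']:
    X,img,d=cloud(fn); P=X[d>0]; q=np.c_[(P[:,:2]-o)@e,(P[:,:2]-o)@n,P[:,2]]*1e3
    H=q[(q[:,0]>-115)&(q[:,0]<-15)&(abs(q[:,1])<45)&(q[:,2]>37)&(q[:,2]<43)&(q[:,0]<0)]
    V=q[(q[:,0]>44)&(q[:,0]<100)&(abs(q[:,1])<40)&(q[:,2]>43.5)&(q[:,2]<48.5)]
    J=q[(q[:,0]>0)&(q[:,0]<36)&(abs(q[:,1])<18)&(q[:,2]>36)&(q[:,2]<42)]
    C=q[(np.hypot(q[:,0]-43,q[:,1])<20)&(q[:,2]>66)&(q[:,2]<75)]
    print(fn,'house x,y',np.percentile(H[:,:2],[1,99],axis=0).round(1).tolist(),'V',np.percentile(V[:,:2],[1,99],axis=0).round(1).tolist(),'jaw',np.percentile(J[:,:2],[1,99],axis=0).round(1).tolist())
    if len(C)>20: print('cap',cv2.minEnclosingCircle(C[:,:2].astype(np.float32)),np.percentile(C,[1,99],axis=0).round(1).tolist(),len(C))
E
python3 trk.py s11
```

```text
w2 house x,y [[-103.8, -31.2], [-22.7, 31.3]] V [[48.0, -25.4], [87.8, 26.1]] jaw [[1.6, -15.9], [19.8, 15.2]]
w10 house x,y [[-103.9, -31.4], [-22.8, 31.8]] V [[48.0, -25.4], [87.9, 25.7]] jaw [[0.9, -15.2], [29.3, 15.1]]
cap ((43.1751823425293, -1.8055205345153809), 11.514111518859863) [[32.8, -12.7, 67.0], [53.6, 9.2, 70.5]] 600
scene5 cap (0.0, 0.0, 0.997) body (-0.25, 0.0, 0.77) jaw (-3.0, -0.5, 0.785) fix (0.0, 0.0, 0.997)
s7 cap (-0.25, 0.0, 0.993) body (-0.5, 0.0, 0.759) jaw (-4.0, -0.75, 0.741) fix (0.0, 0.0, 0.997)
s11 cap (-0.25, 0.0, 0.956) body (-0.5, 0.0, 0.739) jaw (-4.0, -0.5, 0.7) fix (0.0, 0.0, 0.997)
```

Run:
```python
from h import *
from scipy.optimize import least_squares
a=np.radians(12.8); e=np.array([np.cos(a),np.sin(a)]); n=np.array([-e[1],e[0]]); o=np.array([.56096,-.0656])
for fn in ['w4','w10']:
    X,img,d=cloud(fn); P=X[d>0]; q=np.c_[(P[:,:2]-o)@e,(P[:,:2]-o)@n,P[:,2]]*1e3
    H=q[(q[:,0]>-115)&(q[:,0]<-15)&(abs(q[:,1])<45)&(q[:,2]>37)&(q[:,2]<43)]
    V=q[(q[:,0]>44)&(q[:,0]<100)&(abs(q[:,1])<40)&(q[:,2]>44)&(q[:,2]<48)&(np.hypot(q[:,0]-43,q[:,1])>17)]
    C=q[(np.hypot(q[:,0]-43,q[:,1])<20)&(q[:,2]>67.5)&(q[:,2]<73)]
    print(fn,'house',np.percentile(H[:,:2],[1,99],axis=0).mean(0).round(1),'V',np.percentile(V[:,:2],[1,99],axis=0).mean(0).round(1),'cap mid',np.percentile(C[:,:2],[1,99],axis=0).mean(0).round(1),'mean',C.mean(0).round(2),len(C))
    for z0,z1,rr in [(12,30,14),(30,46,14),(46,55,14),(58,67,12)]:
        k=q[(np.hypot(q[:,0]-43,q[:,1])<19)&(q[:,2]>z0)&(q[:,2]<z1)]
        if len(k)>25:
            f=least_squares(lambda c:np.hypot(k[:,0]-c[0],k[:,1]-c[1])-rr,[43,0],loss='soft_l1',f_scale=.7); print(z0,z1,len(k),f.x.round(1),np.abs(f.fun).mean().round(2),k[:,:2].mean(0).round(1))
    C=C[abs(C[:,2]-np.median(C[:,2]))<1.5]; A=np.c_[C[:,:2],np.ones(len(C))]; print('cap tilt deg',np.degrees(np.linalg.lstsq(A,C[:,2],rcond=None)[0][:2]).round(1))
```

```text
w4 house [-63.7  -5.3] V [67.4 -0.3] cap mid [42.3 -2. ] mean [42.07 -2.1  68.91] 561
12 30 231 [43.7 -1.7] 0.41 [34.9 -8.1]
30 46 337 [43.9 -1.9] 1.04 [39.1 -7.2]
46 55 286 [44.6 -1. ] 0.92 [36.6 -6.7]
58 67 153 [43.1 -1.3] 0.27 [35.3 -6.4]
cap tilt deg [0.8 0.1]
w10 house [-63.3   0.2] V [68.2  0.1] cap mid [43.2 -1.6] mean [43.16 -1.87 68.88] 567
12 30 34 [46.7  1.3] 1.72 [50.9  5.9]
30 46 335 [43.9  0.2] 2.91 [44.1  0.7]
46 55 170 [45.1 -1.1] 1.05 [40.7 -3.1]
cap tilt deg [ 0. -0.]
```

Run:
```python
from h import *
img,d,i=load('w10'); a=np.radians(12.8); R=np.array([[np.cos(a),-np.sin(a)],[np.sin(a),np.cos(a)]]); o=np.array([.56096,-.0656])
k=10; x0,y0,x1,y1=185,85,265,150
im=np.ascontiguousarray(cv2.resize(img[y0:y1,x0:x1],None,fx=k,fy=k,interpolation=cv2.INTER_CUBIC)[:,:,::-1])
im=cv2.convertScaleAbs(im,alpha=1.5,beta=15)
def W(p,z): p=np.array(p)/1e3; return np.c_[p@R.T+o,np.full(len(p),z/1e3)]
def dr(p,z,col,cl=False):
    uv=proj(W(p,z),i); uv=((uv-[x0,y0]+.5)*k).astype(np.int32); cv2.polylines(im,[uv],cl,col,1)
t=np.linspace(0,2*np.pi,60); c=np.c_[np.cos(t),np.sin(t)]
dr(c*12+[45,0],70,(0,255,0)); dr(c*12+[43.1,-1.9],70,(0,255,255))
dr([[46,-19],[65,0],[46,19]],46,(0,0,255))
dr([[31,-16],[31,16]],39,(0,255,0)); dr([[29.2,-16],[29.2,16]],39,(0,255,255))
cv2.imwrite('pics/c12.png',im)
```

```text
(no output)
```

View pics/c12.png

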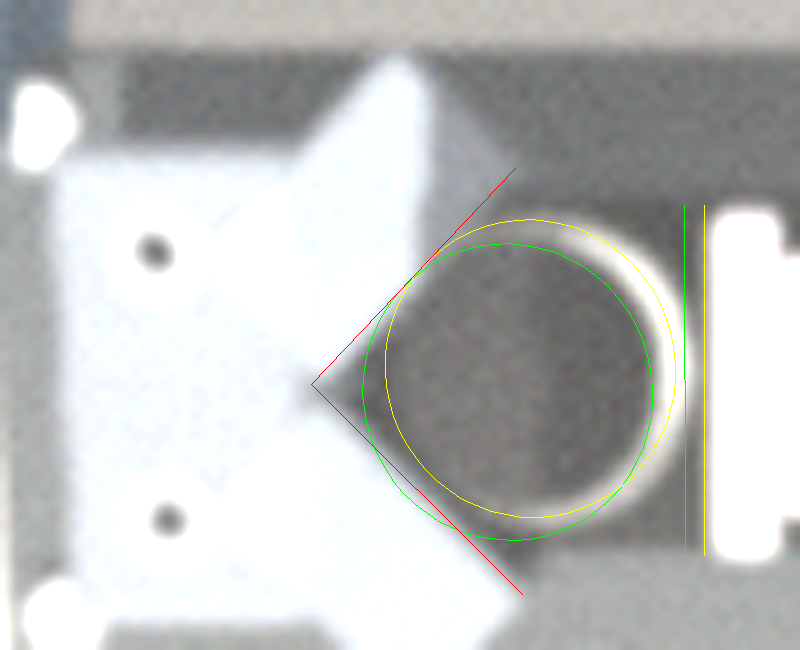

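The overlay's red V edges match the picture. The dark cap disc lies between the "home" circle (green) and the "1.9 mm short and aside" circle (yellow). I'll fit the disc edge precisely.

Run:
```python
from h import *
from scipy.optimize import least_squares
from scipy.ndimage import map_coordinates, gaussian_filter
a=np.radians(12.8); R=np.array([[np.cos(a),-np.sin(a)],[np.sin(a),np.cos(a)]]); o=np.array([.56096,-.0656])
for fn,c0,ths in [('w10',(237,122.5),range(-70,100,5)),('w4',(121.5,197.5),range(-180,180,10))]:
    img,d,i=load(fn)
    g=gaussian_filter(img.astype(float).mean(2),.6); pts=[]
    for th in np.radians(list(ths)):
        rr=np.arange(8,20,.1); x=c0[0]+rr*np.cos(th); y=c0[1]+rr*np.sin(th); p=map_coordinates(g,[y,x],order=1)
        dg=np.gradient(p); k=dg.argmax(); 
        if dg[k]*10>8: pts.append((x[k],y[k],np.degrees(th),rr[k],dg[k]*10))
    pts=np.array(pts); print(fn,len(pts),pts[::3,2:].round(1).tolist())
    t=np.linspace(0,2*np.pi,40,endpoint=False)
    def pix(c,z=70,rad=12.0):
        p=(np.c_[np.cos(t),np.sin(t)]*rad+c)/1e3; uv=proj(np.c_[p@R.T+o,np.full(40,z/1e3)],i); return uv
    for z in (70,):
        def f(v):
            uv=pix(v[:2],z,v[2]); cc=uv.mean(0); ru=np.hypot(*(uv-cc).T).mean(); return np.hypot(*(pts[:,:2]-cc).T)-ru
        s=least_squares(f,[43,-1,12],loss='soft_l1',f_scale=.3); print('cap fit',s.x.round(2),'res',np.abs(s.fun).mean().round(2))
        s=least_squares(lambda v:f([v[0],v[1],12]),[43,-1],loss='soft_l1',f_scale=.3); print('cap fit r12',s.x.round(2),'res',np.abs(s.fun).mean().round(2))
```

```text
w10 34 [[-70.0, 14.2, 27.9], [-55.0, 13.9, 36.9], [-40.0, 13.4, 44.8], [-25.0, 13.4, 45.3], [-10.0, 14.1, 49.2], [5.0, 18.9, 46.4], [20.0, 19.9, 50.1], [35.0, 13.1, 27.9], [50.0, 12.6, 28.2], [65.0, 12.8, 23.8], [80.0, 12.5, 19.9], [95.0, 19.9, 23.3]]
cap fit [42.58 -1.43 10.47] res 1.99
cap fit r12 [44.66 -1.43] res 2.25
w4 36 [[-180.0, 15.9, 25.9], [-150.0, 15.1, 28.3], [-120.0, 14.6, 34.5], [-90.0, 15.2, 22.7], [-60.0, 15.1, 36.0], [-30.0, 15.7, 47.2], [0.0, 16.4, 38.5], [30.0, 14.4, 21.7], [60.0, 19.9, 23.7], [90.0, 13.7, 30.7], [120.0, 14.3, 28.4], [150.0, 15.1, 28.5]]
cap fit [39.19 -3.59 12.77] res 0.85
cap fit r12 [39.14 -3.76] res 1.25
```

Depth fits put the vial at about (43.2, -1.8) mm in the vice frame. That matches it resting on only one V wall, roughly 1.8 mm from home, although the images alone can't settle it. I'll turn the gripper 90°, hold the cap lightly across y, nudge it towards +y and read the force. That will show whether the vial is home and also frees it if it is jammed.

```bash
for k in 1 2 3 4; do python3 -m inch '[{"x":0,"y":0,"z":0,"yaw":-1},{"x":0,"y":0,"z":0,"yaw":-1},{"x":0,"y":0,"z":0,"yaw":-1},{"x":0,"y":0,"z":0,"yaw":-1},{"x":0,"y":0,"z":0,"yaw":-1}]' 0 5 | sed -n 2,3p; done; python3 -m inch '[{"x":0,"y":0,"z":0,"yaw":-1},{"x":0,"y":0,"z":0,"yaw":-1},{"x":0,"y":0,"z":0,"yaw":-0.5},{"x":0,"y":0,"z":0,"yaw":0}]'; python3 -c "
from plant import r
print(r.get_state()['joints'].round(1))"
```

```text
tcp_pos: [0.5659, -0.0015, 0.1504]
eef_rot: [179.7, -0.5, -56.5]
tcp_pos: [0.5608, -0.0044, 0.1503]
eef_rot: [179.5, -0.3, -35.7]
tcp_pos: [0.5557, -0.0072, 0.1502]
eef_rot: [179.4, 0.1, -14.8]
tcp_pos: [0.5505, -0.0099, 0.1501]
eef_rot: [179.5, 0.4, 6.1]
time_s: 16.45
tcp_pos: [0.5465, -0.0121, 0.1501]
eef_rot: [179.6, 0.6, 16.7]
contact_force: [-0.3, -0.0, -1.0]
gripper_width: 0.0436
[ 19.5  13.1 -22.4   0.5 -55.1  86.9]
```

```bash
python3 -m inch '[{"x":0.6,"y":0.75,"z":0.2,"yaw":0.4},{"x":0.6,"y":0.75,"z":0.3,"yaw":0.4},{"x":0.6,"y":0.75,"z":0.3,"yaw":0.2},{"x":0,"y":0,"z":0,"yaw":0},{"x":0,"y":0,"z":0,"yaw":0}]' 0.1 5
```

```text
time_s: 16.87
tcp_pos: [0.6033, -0.0577, 0.1304]
eef_rot: [179.6, 0.5, 12.1]
contact_force: [-0.5, -0.4, 0.6]
gripper_width: 0.0482
```

```bash
python3 -m inch '[{"x":0,"y":0,"z":0.5,"yaw":0},{"x":0,"y":0,"z":0.5,"yaw":0},{"x":0,"y":0,"z":0,"yaw":0}]'; python3 -m inch '[{"x":0,"y":0,"z":0,"yaw":0}]'
```

```text
time_s: 17.12
tcp_pos: [0.6016, -0.0585, 0.1054]
eef_rot: [179.6, 0.4, 11.9]
contact_force: [-0.4, -0.0, -0.3]
gripper_width: 0.0482
time_s: 17.2
tcp_pos: [0.6009, -0.0584, 0.1056]
eef_rot: [179.6, 0.5, 11.9]
contact_force: [0.2, 1.3, 0.1]
gripper_width: 0.0483
```

```bash
python3 -m inch '[{"x":0.06,"y":0,"z":0.5,"yaw":-0.2},{"x":0.03,"y":0,"z":0.5,"yaw":0},{"x":0,"y":0,"z":0.4,"yaw":0},{"x":0,"y":0,"z":0.2,"yaw":0},{"x":0,"y":0,"z":0,"yaw":0}]'; python3 -m inch '[{"x":0,"y":0,"z":0,"yaw":0}]'
```

```text
time_s: 17.62
tcp_pos: [0.6032, -0.0571, 0.0659]
eef_rot: [179.6, 0.2, 12.9]
contact_force: [-1.4, 0.2, -0.1]
gripper_width: 0.048
time_s: 17.7
tcp_pos: [0.603, -0.0571, 0.0657]
eef_rot: [179.6, 0.3, 12.9]
contact_force: [0.1, -0.1, -0.3]
gripper_width: 0.0484
```

```bash
python3 -m inch '[{"x":0,"y":0,"z":0.15,"yaw":0},{"x":0,"y":0,"z":0,"yaw":0}]'; python3 -m inch '[{"x":0,"y":0,"z":0,"yaw":0},{"x":0,"y":0,"z":0,"yaw":0}]' -1 5;  python3 -m inch '[{"x":0,"y":0,"z":0,"yaw":0}]';  python3 -m inch '[{"x":0,"y":0,"z":0,"yaw":0}]'
```

```text
time_s: 17.87
tcp_pos: [0.6034, -0.057, 0.0623]
eef_rot: [179.6, 0.2, 12.9]
contact_force: [-0.8, 0.1, 0.3]
gripper_width: 0.048
time_s: 18.03
tcp_pos: [0.6038, -0.0569, 0.0628]
eef_rot: [179.6, 0.2, 12.9]
contact_force: [0.3, 0.5, -0.4]
gripper_width: 0.0401
time_s: 18.12
tcp_pos: [0.604, -0.0569, 0.0631]
eef_rot: [179.6, 0.1, 12.9]
contact_force: [0.9, -0.3, 0.5]
gripper_width: 0.0333
time_s: 18.2
tcp_pos: [0.6041, -0.0569, 0.0633]
eef_rot: [179.6, 0.1, 12.9]
contact_force: [-0.2, -0.2, 0.3]
gripper_width: 0.0272
```

```bash
python3 -m inch '[{"x":0,"y":0,"z":0,"yaw":0}]';  python3 -m inch '[{"x":0,"y":0,"z":0,"yaw":0}]'; python3 -m inch '[{"x":0,"y":0,"z":0,"yaw":0}]'
```

```text
time_s: 18.28
tcp_pos: [0.6044, -0.057, 0.0636]
eef_rot: [179.6, 0.1, 12.9]
contact_force: [2.1, -1.2, -2.1]
gripper_width: 0.0241
time_s: 18.37
tcp_pos: [0.6045, -0.0571, 0.0635]
eef_rot: [179.6, 0.1, 12.9]
contact_force: [-0.5, -0.3, -2.1]
gripper_width: 0.0243
time_s: 18.45
tcp_pos: [0.6044, -0.0571, 0.0635]
eef_rot: [179.6, 0.1, 12.9]
contact_force: [0.6, -1.3, -1.5]
gripper_width: 0.024
```

```bash
python3 -m inch '[{"x":0,"y":-0.04,"z":0,"yaw":0}]' -1 10;  python3 -m inch '[{"x":0,"y":-0.04,"z":0,"yaw":0}]'; python3 -m inch '[{"x":0,"y":0,"z":0,"yaw":0}]'
```

```text
time_s: 18.53
tcp_pos: [0.6046, -0.0562, 0.0635]
eef_rot: [179.5, 0.0, 12.9]
contact_force: [2.9, -0.8, -1.6]
gripper_width: 0.0238
time_s: 18.62
tcp_pos: [0.605, -0.0552, 0.0638]
eef_rot: [179.5, -0.0, 12.9]
contact_force: [1.6, -2.4, -0.8]
gripper_width: 0.0239
time_s: 18.7
tcp_pos: [0.6051, -0.0553, 0.0638]
eef_rot: [179.5, -0.0, 12.9]
contact_force: [0.7, -1.4, -1.5]
gripper_width: 0.0237
```

```bash
python3 -m inch '[{"x":0,"y":-0.03,"z":0,"yaw":0}]';  python3 -m inch '[{"x":0,"y":-0.03,"z":0,"yaw":0}]'; python3 -m inch '[{"x":0,"y":0,"z":0,"yaw":0}]'; python3 jaw.py 12;python3 trk.py s13
```

```text
time_s: 18.78
tcp_pos: [0.6049, -0.0549, 0.0638]
eef_rot: [179.5, -0.0, 12.9]
contact_force: [2.2, -6.1, -0.4]
gripper_width: 0.0238
time_s: 18.87
tcp_pos: [0.6048, -0.0547, 0.0639]
eef_rot: [179.4, -0.0, 12.9]
contact_force: [1.9, -7.0, -0.6]
gripper_width: 0.0239
time_s: 18.95
tcp_pos: [0.6048, -0.055, 0.064]
eef_rot: [179.4, 0.0, 12.9]
contact_force: [1.5, -0.8, -2.1]
gripper_width: 0.0236
t 18.95 tcp vice 45.1 0.6 64.0 [ 1.5 -0.8 -2.1]
scene vial [44.3  1.3] cap [35.1 -2.8] 63 jaw top x [0.0145 0.0349 0.0358]
side vial [46.6  7.3] cap [nan nan] 0 jaw top x [0.0144 0.0342 0.0353]
scene5 cap (0.0, 0.0, 0.997) body (-0.25, 0.0, 0.77) jaw (-3.0, -0.5, 0.785) fix (0.0, 0.0, 0.997)
s7 cap (-0.25, 0.0, 0.993) body (-0.5, 0.0, 0.759) jaw (-4.0, -0.75, 0.741) fix (0.0, 0.0, 0.997)
s13 cap (-9.0, 9.0, 0.443) body (-0.5, 1.25, 0.654) jaw (5.25, 1.0, 0.719) fix (0.0, 0.0, 0.997)jaw.py:13: RuntimeWarning: Mean of empty slice.
  print(name,'vial',f and (f.x*1e3).round(1),'cap',(c[:,:2].mean(0)*1e3).round(1),len(c),'jaw top x',np.percentile(j[:,0],[50,95,99]).round(4))
  ret = um.true_divide(
```

The diagnosis was right. The vial moved freely by about 2 mm, +y and +x, then met a firm stop with the TCP at vice (45.1, 0.6), which is the seat. It had been resting on one wall and is now home. I'll release, lift, turn back and retighten.

```bash
python3 -m inch '[{"x":0,"y":0,"z":0,"yaw":0},{"x":0,"y":0,"z":0,"yaw":0},{"x":0,"y":0,"z":0,"yaw":0}]' 0.1 10; python3 -m inch '[{"x":0,"y":0,"z":-0.3,"yaw":0},{"x":0,"y":0,"z":-0.8,"yaw":0},{"x":0,"y":0,"z":-0.8,"yaw":0},{"x":0,"y":0,"z":-0.8,"yaw":0},{"x":0,"y":0,"z":-0.7,"yaw":0}]'; python3 -m inch '[{"x":-0.5,"y":-0.8,"z":0,"yaw":1},{"x":-0.5,"y":-0.8,"z":0,"yaw":1},{"x":-0.5,"y":-0.8,"z":0,"yaw":1},{"x":0,"y":0,"z":0,"yaw":1},{"x":0,"y":0,"z":0,"yaw":1}]' -1 30
python3 - <<'E'
from h import *
a=np.radians(12.8); e=np.array([np.cos(a),np.sin(a)]); n=np.array([-e[1],e[0]]); o=np.array([.56096,-.0656])
cap('wrist','w14'); X,img,d=cloud('w14'); P=X[d>0]; q=np.c_[(P[:,:2]-o)@e,(P[:,:2]-o)@n,P[:,2]]*1e3
H=q[(q[:,0]>-115)&(q[:,0]<-15)&(abs(q[:,1])<45)&(q[:,2]>37)&(q[:,2]<43)]
V=q[(q[:,0]>44)&(q[:,0]<100)&(abs(q[:,1])<40)&(q[:,2]>44)&(q[:,2]<48)&(np.hypot(q[:,0]-43,q[:,1])>17)]
J=q[(q[:,0]>0)&(q[:,0]<36)&(abs(q[:,1])<18)&(q[:,2]>36)&(q[:,2]<42)]
C=q[(np.hypot(q[:,0]-44,q[:,1])<20)&(q[:,2]>67.5)&(q[:,2]<73)]
for nm,B in dict(H=H,V=V,J=J,C=C).items(): print(nm,np.percentile(B[:,:2],[1,99],axis=0).round(1).tolist(),np.percentile(B[:,:2],[1,99],axis=0).mean(0).round(1),len(B)) if len(B) else 0
E
```

```text
time_s: 19.35
tcp_pos: [0.6041, -0.0543, 0.0639]
eef_rot: [179.5, 0.0, 12.9]
contact_force: [0.7, -0.7, 0.3]
gripper_width: 0.0386
time_s: 19.77
tcp_pos: [0.6002, -0.0528, 0.1489]
eef_rot: [179.6, 0.6, 12.9]
contact_force: [0.7, -0.4, 0.3]
gripper_width: 0.0481
time_s: 20.18
tcp_pos: [0.5549, 0.0035, 0.1578]
eef_rot: [179.7, -0.1, -7.9]
contact_force: [0.7, 0.4, 0.8]
gripper_width: 0.0202
H [[-55.8, -31.4], [-22.2, 31.6]] [-39.    0.1] 1382
V [[48.9, -25.5], [88.2, 26.7]] [68.6  0.6] 1869
J [[1.6, -14.8], [31.9, 16.1]] [16.7  0.7] 260
C [[34.5, -9.6], [55.9, 11.9]] [45.2  1.2] 556
```

The vial now measures (45.2, 1.2) against a V reading of about (+0.6, +0.6) bias, so it is home within about 1 mm. Turning back and returning to the wheel.

```bash
for k in 1 2 3; do python3 -m inch '[{"x":0,"y":0,"z":0,"yaw":1},{"x":0,"y":0,"z":0,"yaw":1},{"x":0,"y":0,"z":0,"yaw":1},{"x":0,"y":0,"z":0,"yaw":1},{"x":0,"y":0,"z":0,"yaw":1}]' | sed -n 2,3p; done;  python3 -m inch '[{"x":0,"y":0,"z":0,"yaw":1},{"x":0,"y":0,"z":0,"yaw":0.6},{"x":0,"y":0,"z":0,"yaw":0}]'
```

```text
tcp_pos: [0.5546, 0.0044, 0.1608]
eef_rot: [179.9, -0.3, -28.4]
tcp_pos: [0.5546, 0.0044, 0.163]
eef_rot: [-180.0, -0.3, -48.9]
tcp_pos: [0.5546, 0.0042, 0.165]
eef_rot: [-179.8, -0.2, -69.4]
time_s: 21.73
tcp_pos: [0.5545, 0.0041, 0.1662]
eef_rot: [-179.8, -0.2, -76.1]
contact_force: [-1.0, 0.0, 0.3]
gripper_width: 0.0004
```

```bash
python3 -m inch '[{"x":0.7,"y":0.8,"z":0.1,"yaw":0},{"x":0.7,"y":0.8,"z":0.3,"yaw":0.1},{"x":0.7,"y":0.8,"z":0.3,"yaw":0.1},{"x":0.65,"y":0.8,"z":0.3,"yaw":0},{"x":0,"y":0,"z":0.2,"yaw":0}]'; python3 -m inch '[{"x":0,"y":0.1,"z":0.6,"yaw":0},{"x":0,"y":0.1,"z":0.6,"yaw":0},{"x":0,"y":0,"z":0.6,"yaw":0},{"x":0,"y":0,"z":0.2,"yaw":0},{"x":0,"y":0,"z":0,"yaw":0}]'
```

```text
time_s: 22.15
tcp_pos: [0.4931, -0.0834, 0.1372]
eef_rot: [-179.6, -0.1, -75.8]
contact_force: [-0.5, -0.8, -0.7]
gripper_width: 0.0003
time_s: 22.57
tcp_pos: [0.4882, -0.0864, 0.0871]
eef_rot: [-179.4, -0.1, -75.3]
contact_force: [0.0, -0.6, 0.1]
gripper_width: 0.0002
```

```bash
python3 -m inch '[{"x":-0.08,"y":0,"z":0.3,"yaw":0.25},{"x":-0.04,"y":0,"z":0.3,"yaw":0.2},{"x":0,"y":0,"z":0.3,"yaw":0},{"x":0,"y":0,"z":0,"yaw":0}]'; python3 -m inch '[{"x":0,"y":0,"z":0,"yaw":0}]'
```

```text
time_s: 22.9
tcp_pos: [0.4895, -0.0826, 0.0646]
eef_rot: [-179.2, -0.1, -77.1]
contact_force: [-0.1, -0.6, 0.6]
gripper_width: 0.0002
time_s: 22.98
tcp_pos: [0.4895, -0.0825, 0.0644]
eef_rot: [-179.3, -0.1, -77.0]
contact_force: [-0.1, 0.5, 0.6]
gripper_width: 0.0003
```

```bash
python3 -m inch '[{"x":0,"y":-0.2,"z":0.1,"yaw":0},{"x":0,"y":0,"z":0.1,"yaw":0},{"x":0,"y":0,"z":0.04,"yaw":0}]'; python3 -m inch '[{"x":0,"y":0,"z":0.03,"yaw":0}]'; python3 -m inch '[{"x":0,"y":0,"z":0.02,"yaw":0}]'
```

```text
time_s: 23.23
tcp_pos: [0.4957, -0.081, 0.0587]
eef_rot: [-179.2, -0.2, -77.0]
contact_force: [-0.1, -0.9, 0.3]
gripper_width: 0.0003
time_s: 23.32
tcp_pos: [0.4961, -0.081, 0.058]
eef_rot: [-179.2, -0.2, -77.0]
contact_force: [-0.8, 1.2, 9.9]
gripper_width: 0.0003
time_s: 23.4
tcp_pos: [0.4963, -0.081, 0.058]
eef_rot: [-179.2, -0.2, -76.9]
contact_force: [-3.9, 1.4, 11.4]
gripper_width: 0.0006
```

```bash
python3 -m inch '[{"x":0,"y":-0.08,"z":0.015,"yaw":0}]'; python3 -m inch '[{"x":0,"y":-0.08,"z":0.015,"yaw":0}]'; python3 -m inch '[{"x":0,"y":-0.08,"z":0.02,"yaw":0}]'
```

```text
time_s: 23.48
tcp_pos: [0.4974, -0.0807, 0.0581]
eef_rot: [-179.2, -0.2, -76.9]
contact_force: [-6.5, 2.1, 8.4]
gripper_width: 0.0004
time_s: 23.57
tcp_pos: [0.4985, -0.0805, 0.0581]
eef_rot: [-179.3, -0.2, -76.9]
contact_force: [-6.0, 0.8, 7.8]
gripper_width: 0.0005
time_s: 23.65
tcp_pos: [0.4994, -0.0803, 0.0581]
eef_rot: [-179.4, -0.2, -76.9]
contact_force: [-5.5, 0.7, 10.4]
gripper_width: 0.0005
```

```bash
python3 -m inch '[{"x":0,"y":-0.09,"z":0.025,"yaw":0}]'; python3 -m inch '[{"x":0,"y":-0.09,"z":0.025,"yaw":0}]'; python3 -m inch '[{"x":0,"y":-0.06,"z":0.02,"yaw":0}]'
```

```text
time_s: 23.73
tcp_pos: [0.5005, -0.0801, 0.058]
eef_rot: [-179.5, -0.2, -76.9]
contact_force: [-6.6, 1.9, 11.6]
gripper_width: 0.0005
time_s: 23.82
tcp_pos: [0.5017, -0.0798, 0.058]
eef_rot: [-179.6, -0.2, -76.9]
contact_force: [-6.4, 1.0, 12.0]
gripper_width: 0.0002
time_s: 23.9
tcp_pos: [0.502, -0.0797, 0.0581]
eef_rot: [-179.7, -0.2, -76.9]
contact_force: [-6.7, 0.7, 9.6]
gripper_width: 0.0005
```

The rim force is now about 6.4–6.7 N (3 N when free), so the clamping is about 12–13 N and 11.5 N is kept on lift. I'll lift straight off and check from above.

```bash
python3 -m inch '[{"x":0,"y":0,"z":-0.3,"yaw":0},{"x":0,"y":0,"z":-0.8,"yaw":0},{"x":0,"y":0,"z":-0.8,"yaw":0},{"x":-0.6,"y":0,"z":-0.8,"yaw":0},{"x":-0.6,"y":-0.6,"z":-0.8,"yaw":0}]'; python3 -m inch '[{"x":-0.6,"y":-0.8,"z":-0.4,"yaw":0},{"x":-0.6,"y":-0.8,"z":-0.2,"yaw":0},{"x":0,"y":-0.6,"z":0,"yaw":0},{"x":0,"y":0,"z":0,"yaw":0},{"x":0,"y":0,"z":0,"yaw":0}]'
python3 - <<'E'
from h import *
a=np.radians(12.8); e=np.array([np.cos(a),np.sin(a)]); n=np.array([-e[1],e[0]]); o=np.array([.56096,-.0656])
img,d,_=cap('wrist','w15'); X,img,d=cloud('w15'); P=X[d>0]; q=np.c_[(P[:,:2]-o)@e,(P[:,:2]-o)@n,P[:,2]]*1e3
H=q[(q[:,0]>-115)&(q[:,0]<-15)&(abs(q[:,1])<45)&(q[:,2]>37)&(q[:,2]<43)]
V=q[(q[:,0]>44)&(q[:,0]<100)&(abs(q[:,1])<40)&(q[:,2]>44)&(q[:,2]<48)&(np.hypot(q[:,0]-43,q[:,1])>17)]
J=q[(q[:,0]>0)&(q[:,0]<36)&(abs(q[:,1])<18)&(q[:,2]>36)&(q[:,2]<42)]
C=q[(np.hypot(q[:,0]-44,q[:,1])<20)&(q[:,2]>67.5)&(q[:,2]<73)]
for nm,B in dict(H=H,V=V,J=J,C=C).items(): print(nm,np.percentile(B[:,:2],[1,99],axis=0).round(1).tolist(),np.percentile(B[:,:2],[1,99],axis=0).mean(0).round(1),len(B))
A=np.c_[C[:,:2],np.ones(len(C))]; print('tilt',np.degrees(np.linalg.lstsq(A,C[:,2],rcond=None)[0][:2]).round(1),C[:,2].mean())
s=r.get_state(); print(s['tcp_pos'],s['time_s'])
c=img[50:200,150:410]; cv2.imwrite('pics/c15.png',cv2.resize(c,None,fx=3,fy=3,interpolation=cv2.INTER_CUBIC)[:,:,::-1])
E
```

```text
time_s: 24.32
tcp_pos: [0.5046, -0.0491, 0.1459]
eef_rot: [179.7, -0.1, -77.2]
contact_force: [0.8, -0.3, -1.1]
gripper_width: 0.0
time_s: 24.73
tcp_pos: [0.5582, -0.0025, 0.1714]
eef_rot: [-179.4, -0.1, -77.0]
contact_force: [-0.7, -0.2, -0.4]
gripper_width: 0.0002
H [[-103.8, -31.1], [-23.0, 31.8]] [-63.4   0.4] 4857
V [[48.0, -25.5], [87.8, 25.7]] [67.9  0.1] 1576
J [[1.8, -15.5], [31.7, 15.1]] [16.7 -0.2] 360
C [[33.5, -9.7], [55.0, 11.5]] [44.2  0.9] 500
tilt [ 0.6 -0.5] 69.27928513912761
[ 0.5581043  -0.00269461  0.1712512 ] 24.7833
```

View pics/c15.png

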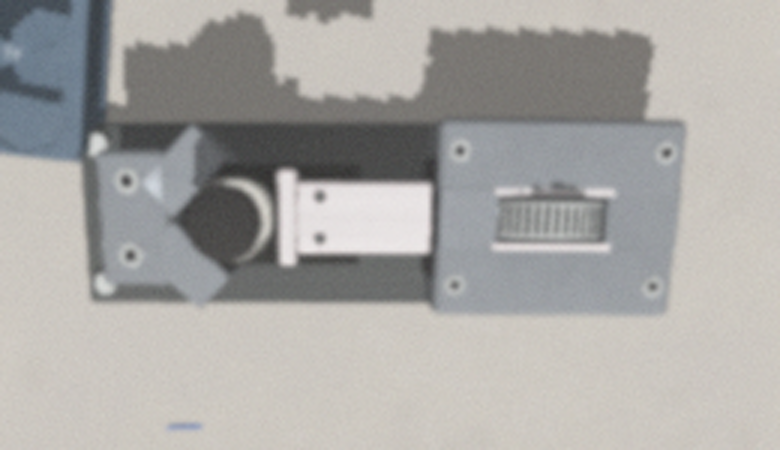

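```bash
python3 - <<'E'
from h import *
a=np.radians(12.8); e=np.array([np.cos(a),np.sin(a)]); n=np.array([-e[1],e[0]]); o=np.array([.56096,-.0656])
for fn in ['w2','w10','w14','w15']:
    X,img,d=cloud(fn); P=X[d>0]; q=np.c_[(P[:,:2]-o)@e,(P[:,:2]-o)@n,P[:,2]]*1e3
    V=q[(q[:,0]>44)&(q[:,0]<100)&(abs(q[:,1])<40)&(q[:,2]>44)&(q[:,2]<48)&(np.hypot(q[:,0]-43,q[:,1])>17)]
    vm=np.percentile(V[:,:2],[1,99],axis=0).mean(0)-[67.5,0]
    q[:,:2]-=vm
    J=q[(q[:,0]>10)&(q[:,0]<36)&(abs(q[:,1])>8)&(abs(q[:,1])<17)&(q[:,2]>34)&(q[:,2]<42)]
    C=q[(np.hypot(q[:,0]-44,q[:,1])<16)&(q[:,2]>66)&(q[:,2]<73)]
    def edge(B,lo,hi):
        r_=[]
        for y in np.arange(lo,hi,1.):
            m=B[abs(B[:,1]-y)<.7]
            if len(m)>3: r_.append(m[:,0].max())
        return np.round(r_,1)
    print(fn,'bias',vm.round(1),'jaw edge',np.median(edge(J,-16,-8)) if len(J) else '',np.median(edge(J,9,16)) if len(J) else '')
    if len(C)>50: print('  cap circle',cv2.minEnclosingCircle(C[:,:2].astype(np.float32)),'mean',C[:,:2].mean(0).round(2))
E
python3 trk.py s16
```

```text
w2 bias [0.5 0.5] jaw edge 19.2 19.3
w10 bias [0.7 0.1] jaw edge 28.4 28.4
  cap circle ((42.46571350097656, -1.951574683189392), 11.51411247253418) mean [42.35 -2.02]
w14 bias [1.1 0.6] jaw edge 28.4 30.9
  cap circle ((44.1279411315918, 0.595874547958374), 11.737343788146973) mean [44.38  0.72]
w15 bias [0.4 0.1] jaw edge 30.7 31.1
  cap circle ((43.884525299072266, 0.580359935760498), 11.552999496459961) mean [43.7  0.4]
scene5 cap (0.0, 0.0, 0.997) body (-0.25, 0.0, 0.77) jaw (-3.0, -0.5, 0.785) fix (0.0, 0.0, 0.997)
s7 cap (-0.25, 0.0, 0.993) body (-0.5, 0.0, 0.759) jaw (-4.0, -0.75, 0.741) fix (0.0, 0.0, 0.997)
s16 cap (-1.25, 0.25, 0.967) body (-1.0, 0.25, 0.734) jaw (-4.75, -0.75, 0.755) fix (0.0, 0.0, 0.997)
```

The jaw face is now at 30.7–31.1 mm (31 mm means bearing on a seated vial). The cap is within about 1 mm of the seat and upright within 1°. Nothing is in contact with the robot, so I'm handing in.

```bash
python3 -c "
from plant import r
s=r.get_state(); print(s['time_s'],s['tcp_pos'],s['contact_force']); print(r.close_job())"
```

```text
24.8333 [ 0.55747676 -0.00308631  0.17091763] [0.28606069 0.00940359 0.00484827]
the job is handed in; nothing more can be done
None
```

I stood the vial in the vice and closed the jaw on it with the thumbwheel. The job was handed in at 24.8 s, with the robot clear of everything.

- **What went wrong:** the first tightening left the vial against one V wall, about 2 mm from home. I held the cap lightly, eased the vial sideways into the V until it met a firm stop, then tightened again. That nudge let the jaw, already under its spring, follow the vial in by about 2 mm, so that bit of jaw travel was not wheel-driven.
- **Last checks, from above:** the jaw face read 30.7–31.1 mm, where 31 mm means it bears on a seated vial. The vial stood upright within about 1°.
- **Clamping force:** the final rim force was about 6.5 N. That works out to 12–13 N of clamping while pressed, of which at most 11.5 N is kept. It is worked out from the rim force, not measured directly.
- **Checks that disagreed:** the cap depth fits put the vial about 1.1–1.3 mm short of the seat and 0.4–0.6 mm to one side, while the jaw reading says it is home. I took the difference as camera error. An earlier scene-camera fit also differed from the wrist camera by 2–3 mm.
- **Forces on the vice:** presses on the wheel briefly peaked at about 28 N. That is above the suggested 6–12 N but below the 35 N limit.

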